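Load sample tins into an indexed rotary keeper

TASK

Move every sample tin from the long case with two clear sliding lids into the round sample keeper, standing upright, one in each well; slide a lid past the other to get at the tins under it. To bring the window of the keeper's clear cover over a well, pull its spring plunger up, turn the cover to the next hole and let the plunger snap fully in before you put a tin through the window. When all the tins are in, turn the cover back to its closed hole, window over the blank deck, with the plunger snapped in, and leave both lids of the case fully closed; do not disturb the other things on the counter.

Things in the scene. Friction and masses are not known exactly. Their poses are not given: they have to be found in the camera images.
- keeper: fixed round sample keeper, a gray pan 320 mm across, rim 80 mm high, floor 6 mm up; origin at the centre of its underside. Angles are anticlockwise from its own x axis, seen from above. Wells at 50, 100, 150 deg. The rest, from 175 through 270 to 385 deg, is a blank deck 80 mm high with four index holes 115 mm from the axis at 205, 255, 305 and 355 deg
- cover (a joint): angle (rad, anticlockwise from above) of the clear cover disc (320 mm across, 82 to 87 mm above the counter) on the keeper's axis. Its one window, a 50 deg wedge edged with steel strips, is centred at this angle in the keeper. Holes: 0 (closed, over blank deck), 0.873 (well1), 1.745 (well2), 2.618 (well3). Turns with about 1 N at the knob when the plunger is up
- plunger (a joint): lift (m) of the cover's spring plunger: 0 snapped fully in a hole, about 0.009 with its pin riding on the deck between holes, 0.014 top stop; lift it 0.010 to 0.013 to turn the cover. The spring pushes down with 5 N at 0 and 8 N at 0.014. The pin has 2 mm play each way in a hole (0.017 rad of cover), and can be let ride on the deck till it drops in
- knob (a point): middle of the plunger's grip, an upright round black knob 26 mm in diameter, 115 mm from the keeper's axis, at the keeper's angle 205 deg plus the cover joint. With the plunger in, the point is 113 mm above the counter and the knob spans 95 to 125 mm; a 32 mm collar under it stands on the cover's top at 87 mm
- well1 (a point): centre of the floor of loading well 1, 104 mm from the keeper's axis at 50 deg, 6 mm above the counter. A wedge 50 deg wide between radial dividers 4 mm thick, 78 mm high; rim wall inner face about 152 mm from the axis; a 31 mm high step fills the floor within 72 mm of the axis, so a well takes one tin. A tin goes in through the window, fingers closing along the radius, and stands below the cover
- well2 (a point): centre of the floor of loading well 2, 104 mm from the keeper's axis at 100 deg, 6 mm above the counter; like well1
- well3 (a point): centre of the floor of loading well 3, 104 mm from the keeper's axis at 150 deg, 6 mm above the counter; like well1
- case: fixed wooden case, 160 mm (its x) by 346 mm (its y), origin at the centre of its underside; walls 5 mm thick up to 78 mm, floor 6 mm up. Four bays at y = +136, +62, -62, -136 mm, x = 0, about 70 x 72 mm, divided by partitions only 31 mm high, each holding at most one tin; beside a tin are 35 mm or more to the long walls, for fingers closing along the case's x
- lid_left (a joint): opening (m) of the upper clear lid, over the case's +y half (top 94 mm above the counter): 0 closed, slides towards -y over the other lid, 0.168 fully open; 2 N friction, stays where left. Where it meets the other lid's handle it pushes that lid shut, and the other way round
- lid_right (a joint): opening (m) of the lower clear lid, over the case's -y half (top 86 mm above the counter): 0 closed, slides towards +y under the other lid, 0.168 fully open; 2 N friction, stays where left
- lid_left_handle (a point): handle of the upper lid, an upright aluminium bar 14 mm thick (case y), 70 mm long (case x), standing 28 mm above its lid at the lid's outer end, 181 mm from the case's middle when closed; the point is in the middle of the handle in plan, 6 mm below the handle's top (handle tops 122 mm above the counter)
- lid_right_handle (a point): handle of the lower lid, an upright aluminium bar 14 mm thick (case y), 70 mm long (case x), standing 36 mm above its lid at the lid's outer end, 181 mm from the case's middle when closed; the point is in the middle of the handle in plan, 6 mm below the handle's top (handle tops 122 mm above the counter)
- tin1: a round screw-top sample tin (olive or bare silver body, silver cap; the colour means nothing), a plain cylinder 44 mm in diameter and 66 mm tall, about 0.14 kg. Origin: centre of its underside; z along its axis. None if it is absent in this start or held.
- tin2: a round screw-top sample tin (olive or bare silver body, silver cap; the colour means nothing), a plain cylinder 44 mm in diameter and 66 mm tall, about 0.14 kg. Origin: centre of its underside; z along its axis. None if it is absent in this start or held.
- tin3: a round screw-top sample tin (olive or bare silver body, silver cap; the colour means nothing), a plain cylinder 44 mm in diameter and 66 mm tall, about 0.14 kg. Origin: centre of its underside; z along its axis. None if it is absent in this start or held.
- tin4: a round screw-top sample tin (olive or bare silver body, silver cap; the colour means nothing), a plain cylinder 44 mm in diameter and 66 mm tall, about 0.14 kg. Origin: centre of its underside; z along its axis. None if it is absent in this start or held.
- meter: bystander: gray moisture meter cell, a box 120 x 170 x 70 mm beyond the case; origin at the centre of its underside
- measure: bystander: upright glass graduated cylinder 195 mm tall on a 64 mm foot; origin at the centre of its underside
- canister: bystander: tall olive tin canister, 90 mm in diameter, 200 mm tall; origin at the centre of its underside
- scoop: bystander: brass scoop lying flat, 165 mm long, under 30 mm high, on the near side; origin on the counter near the middle of its bowl

How it is judged (in metres and radians):
On the way, in this order (a step that is already met when the one before it is completed fails the run):
1. a first tin stands in a well with the plunger snapped in (value of joint plunger below 0.003 m and (((horizontal distance between tin1 and well1 below 0.045 m or horizontal distance between tin1 and well2 below 0.045 m or horizontal distance between tin1 and well3 below 0.045 m) and height (world z) of tin1 below 0.014 m and angle between tin1's own z axis and vertical below 0.15 rad) or ((horizontal distance between tin2 and well1 below 0.045 m or horizontal distance between tin2 and well2 below 0.045 m or horizontal distance between tin2 and well3 below 0.045 m) and height (world z) of tin2 below 0.014 m and angle between tin2's own z axis and vertical below 0.15 rad) or ((horizontal distance between tin3 and well1 below 0.045 m or horizontal distance between tin3 and well2 below 0.045 m or horizontal distance between tin3 and well3 below 0.045 m) and height (world z) of tin3 below 0.014 m and angle between tin3's own z axis and vertical below 0.15 rad) or ((horizontal distance between tin4 and well1 below 0.045 m or horizontal distance between tin4 and well2 below 0.045 m or horizontal distance between tin4 and well3 below 0.045 m) and height (world z) of tin4 below 0.014 m and angle between tin4's own z axis and vertical below 0.15 rad))), for 0.2 s.
2. all the tins stand in wells with the plunger snapped in (value of joint plunger below 0.003 m and (horizontal distance between tin1 and well1 below 0.045 m or horizontal distance between tin1 and well2 below 0.045 m or horizontal distance between tin1 and well3 below 0.045 m) and height (world z) of each of tin1, tin2, tin3, tin4 below 0.014 m and angle between each of tin1, tin2, tin3, tin4's own z axis and vertical below 0.15 rad and (horizontal distance between tin2 and well1 below 0.045 m or horizontal distance between tin2 and well2 below 0.045 m or horizontal distance between tin2 and well3 below 0.045 m) and (horizontal distance between tin3 and well1 below 0.045 m or horizontal distance between tin3 and well2 below 0.045 m or horizontal distance between tin3 and well3 below 0.045 m) and (horizontal distance between tin4 and well1 below 0.045 m or horizontal distance between tin4 and well2 below 0.045 m or horizontal distance between tin4 and well3 below 0.045 m)), for 0.2 s.
At the end, for the whole second after the job is handed in: every tin present stands at rest and upright (within 0.15 rad) on the floor of a well (within 45 mm of the well's centre, one tin per well); the cover is back at its closed hole (joint under 0.05 rad) with the plunger fully in (under 3 mm); both lids of the case are closed to within 12 mm (all of step 2 and linear speed of each of tin1, tin2, tin3, tin4 below 0.03 m/s and value of joint cover below 0.05 rad and value of joint each of lid_left, lid_right below 0.012 m); the robot touches nothing.
It fails at once if a bystander is moved more than 30 mm or tipped (distance of any of meter, measure, canister, scoop from where it was at the start of the episode above 0.03 m or angle between any of meter, measure, canister, scoop's own z axis and vertical above 0.3 rad).
It fails at once if a tin is handled in the keeper while the plunger is not snapped in (value of joint plunger above 0.004 m and ((contact force between the fingers and tin1 above 1 N and horizontal distance between tin1 and keeper below 0.15 m and height (world z) of tin1 below 0.05 m) or (contact force between the fingers and tin2 above 1 N and horizontal distance between tin2 and keeper below 0.15 m and height (world z) of tin2 below 0.05 m) or (contact force between the fingers and tin3 above 1 N and horizontal distance between tin3 and keeper below 0.15 m and height (world z) of tin3 below 0.05 m) or (contact force between the fingers and tin4 above 1 N and horizontal distance between tin4 and keeper below 0.15 m and height (world z) of tin4 below 0.05 m))).
Of tin1, tin2, tin3, tin4 only 2 to 3 are there at a start; the rules pass over those that are not, and their reading is None.
At some moment in a run one of tin1, tin2, tin3, tin4 may be knocked a few centimetres aside while the robot is not near it.
It also fails if it takes over 210 s, if anything falls off the work surface, if the arm or the gripper's body presses on something with over 40 N, if the wrist force passes 120 N, or if a joint passes its speed limit or range.

ROBOT

A 6-joint arm with a two-finger parallel gripper is mounted at the origin on the work surface. World frame = base frame: x ahead of the robot, y to its left, z up, the work surface at z = 0. Lengths are in m, angles in degrees, forces in N, time in s.
With the tool pointing down it reaches from about 0.25 to 0.725 m from the base axis. Payload 9.7 kg.
Tool frame: the origin (TCP) lies at the centre of the arm's flange, where the gripper is bolted on; the fingertips stand 173 mm ahead of it and the grasp point (between the pads) lies bot.grip_depth ahead of it (bot.grip_depth is the distance from the TCP to the grasp point, in m); z points along the fingers, y is the direction in which the jaws open and shut (so a half turn about z gives the same grasp; the last joint's range is limited). The gripper opens to 85 mm and grips with 20 to 120 N. Pads are 22 mm wide; open, the fingers measure 114 mm over their backs; the gripper's body (76 mm by 85 mm) begins 54 mm behind the grasp point. The pads swing forward as they close: fully open they stand 13 mm farther back than shut.
Start: joints at [-63.885, 4.979, 10.078, 95.1, 0, 90], TCP at [0.242, -0.494, 0.405] pointing down, gripper open.
Joint ranges: [-179.16, 179.16], [-48.56, 103.87], [-65.8, 70.77], [-126.05, 130.52], [-82.76, 87.17], [-180, 180]. Speed limits (degrees/s): [127.2, 127.2, 147.25, 180, 180, 180].

INTERFACE

Orientations are given as [roll, pitch, yaw] about the fixed x, y, z axes, in that order (R = Rz(yaw) Ry(pitch) Rx(roll)).
In Python, from workcell import status, viewer, bot gives the robot as it stands. The module is installed in compiled form; this text tells all that it offers.
- The arm moves only by the tool move_arm, never from a script. Its argument "commands" is a list of rows, each an object with "claw": the gripper's target within -1 to 1 (fully open at 1, half-way at 0, shut at -1); "travel": the shift along the tool's x, y, z in cm, a list of three; "turn": the turn about the tool's z in degrees. A call has 1 to 5 rows; each row shifts and turns the commanded pose from where the row before left it, along the tool's axes as they then stand; what a row does not reach is not made up. A row lasts 1/12 s, in which the tool goes at most 41.7 mm and 7.16 degrees, less where a joint would pass 70% of its speed; a pose out of reach is approached as far as the arm can. A call is refused whole if a number of a shift passes 4.17 or a number of a turn 7.16, either way. A call with a gripper value outside its range is refused whole. The fingers move at their own pace and stop on an object; "squeeze" is the grip in N (left out, the last holds). Time passes only in rows, so rows that do not move let the fingers close. It gives the time, the measured TCP pose, the force and the opening at its end, in the units of the state.
- status.get_obs(): the state, without advancing time (a new reading comes with each control period).
- viewer.camera(name): name is "scene" or "top" or "wrist"; returns the picture (420x560x3 uint8, blue, green, red); there is no depth.
- viewer.camera_params(name): a dict with "camera_matrix" (3x3 intrinsics, pixels), "D" ([k1, k2, p1, p2, k3] as OpenCV has them; the pictures are not rectified), "xyz" and "rotation" of the camera in the world. Camera axes: x right, y up, looking along -z (the intrinsics and any distortion apply to the point x, -y, -z); pixel columns grow to the right and rows downward; lengths in m; the calibration is good to about 2 mm. A picture is of the moment at which its call begins: read the wrist's pose just before it. camera_params takes no time and is no camera call; for the wrist camera it gives the pose at the moment of the call.
- bot.job_done(): hands the job in, once; it reports no verdict.
The state is a dict: "time": time; "q": joint angles; "qd": joint speeds; "joint_efforts": joint torques, N m; "ee_pos": TCP position; "tcp_rot": TCP orientation; "wrist_force": force on the tool from outside, world axes, zero at the start; "torque": the same for the moment, N m; "opening": finger opening in m.
Only numpy, scipy, OpenCV 4.12 (cv2) and the standard library are available. Lean on these libraries where they do the work, as an engineer would, in place of code of your own. Each camera call takes 0.05 s, during which the arm holds its last target.

## Working session

There is one attempt and no reset: what is moved stays moved. The work goes in short steps, Python scripts to look and compute and a tool call to move; the robot and the scene stay as the last step left them, time stands still between calls to the robot, and variables do not carry over. Pictures are saved under pics/ and viewed, and the job is handed in when it is done.

Besides the shell and the picture viewer there is one more tool, called after "Request:" in YAML: its name, and indented under it one key for each argument. move_arm: Moves the arm, as the interface text tells. Its arguments: {"type":"object","properties":{"commands":{"type":"array"},"squeeze":{"type":"number"}},"required":["commands"]}

```bash
mkdir -p pics
python3 - <<'E'
from workcell import status, viewer, bot
import cv2
print(status.get_obs(), bot.grip_depth)
for n in ("scene","top","wrist"):
    p=viewer.camera_params(n); print(n,p)
    cv2.imwrite(f"pics/{n}0.png",viewer.camera(n))
E
```

```text
{'time': 0.0, 'q': array([-6.38846854e+01,  5.01153335e+00,  1.00347785e+01,  9.51005947e+01,
        1.11103446e-03,  9.00035131e+01]), 'qd': array([-0.00109116,  0.04744396, -0.04516225,  0.03839223,  0.08010874,
        0.00703751]), 'joint_efforts': array([-4.03645909e-04, -5.20392895e+01,  4.64805222e+01,  1.63986871e-02,
        7.50420440e-06, -5.13720693e-06]), 'ee_pos': array([ 0.24210024, -0.49384899,  0.40398167]), 'tcp_rot': array([-1.7992265e+02, -1.1062907e-03,  2.6111800e+01]), 'wrist_force': array([ 0.84528243,  0.06956235, -0.37393923]), 'torque': array([0.02380866, 0.0245392 , 0.03027377]), 'opening': 0.08555773287571702} 0.1547
scene {'camera_matrix': array([[417.33172057,   0.        , 275.45711969],
       [  0.        , 417.33172057, 209.35801551],
       [  0.        ,   0.        ,   1.        ]]), 'D': array([-0.03656508,  0.        ,  0.        ,  0.        ,  0.        ]), 'xyz': array([ 1.00241155, -0.61714631,  0.97018136]), 'rotation': array([39.91745745,  0.18519187, 36.2679169 ])}
top {'camera_matrix': array([[431.36697614,   0.        , 277.11998931],
       [  0.        , 431.36697614, 214.93834468],
       [  0.        ,   0.        ,   1.        ]]), 'D': array([-0.00219542,  0.        ,  0.        ,  0.        ,  0.        ]), 'xyz': array([ 0.44950019, -0.0470453 ,  1.01453877]), 'rotation': array([  8.01015388,  -0.34853157, -91.46894563])}
wrist {'camera_matrix': array([[338.10501194,   0.        , 277.6545475 ],
       [  0.        , 338.10501194, 213.67637296],
       [  0.        ,   0.        ,   1.        ]]), 'D': array([-0.05909174,  0.        ,  0.        ,  0.        ,  0.        ]), 'xyz': array([ 0.31249164, -0.45951007,  0.37293292]), 'rotation': array([-17.95918258,   0.0881329 , -63.92144632])}
```

View pics/top0.png

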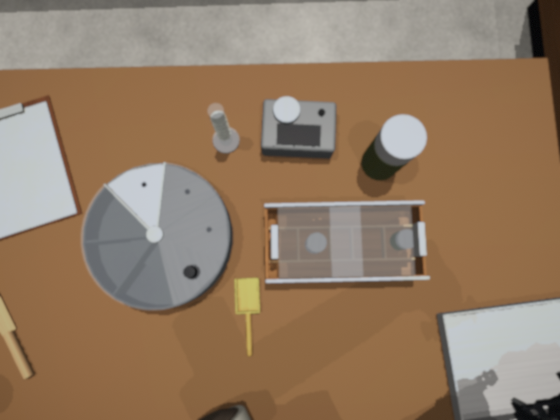

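View pics/scene0.png

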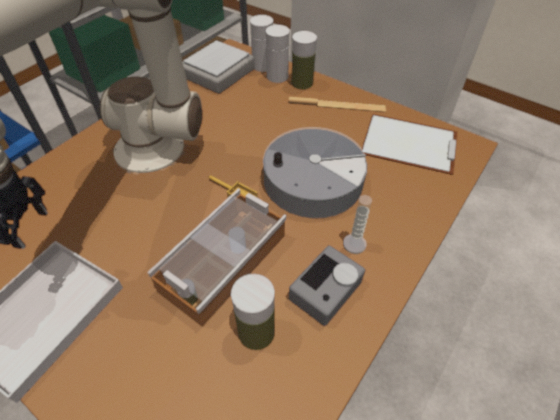

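View pics/wrist0.png

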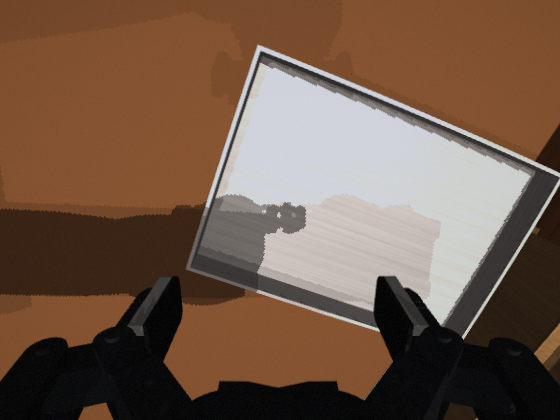

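The top view shows the keeper at about (157,236) with its knob at (191,272), and the case at about (345,242). Tins seem to be near (316,242) and (403,240). The measure, meter, canister and scoop stand around them.

```bash
cat > h.py <<'E'
from workcell import status, viewer, bot
import cv2, numpy as np
from scipy.spatial.transform import Rotation as Rn
from scipy.optimize import least_squares
def cam(n,p=None):
    p=p or viewer.camera_params(n)
    return np.array(p["camera_matrix"]),np.array(p["D"]),np.array(p["xyz"]),Rn.from_euler('xyz',p["rotation"],degrees=True).as_matrix()
def ray(n,uv,p=None):
    K,D,t,R=cam(n,p); u=cv2.undistortPoints(np.array(uv,float).reshape(-1,1,2),K,D).reshape(-1,2)
    d=np.c_[u[:,0],-u[:,1],-np.ones(len(u))]@R.T
    return t,d
def unproj(n,uv,z,p=None):
    t,d=ray(n,uv,p); s=(z-t[2])/d[:,2]; return t+d*s[:,None]
def proj(n,X,p=None):
    K,D,t,R=cam(n,p); c=(np.array(X,float).reshape(-1,3)-t)@R; c=c*[1,-1,-1]
    return cv2.projectPoints(c,np.zeros(3),np.zeros(3),K,D)[0].reshape(-1,2)
def snap(n,f,crop=None,s=1):
    p=viewer.camera_params(n); im=viewer.camera(n); cv2.imwrite(f"pics/{f}_raw.png",im)
    import pickle; pickle.dump(p,open(f"pics/{f}.pkl","wb"))
    if crop: x0,x1,y0,y1=crop; im=im[y0:y1,x0:x1]
    im=cv2.resize(im,None,fx=s,fy=s,interpolation=cv2.INTER_CUBIC); cv2.imwrite(f"pics/{f}.png",im); return p
E
python3 - <<'E'
from h import *
im=cv2.imread("pics/top0.png")
cv2.imwrite("pics/top0k.png",cv2.resize(im[150:320,70:250],None,fx=3.5,fy=3.5,interpolation=cv2.INTER_CUBIC))
cv2.imwrite("pics/top0c.png",cv2.resize(im[190:295,255:435],None,fx=4.4,fy=4.4,interpolation=cv2.INTER_CUBIC))
E
```

```text
(no output)
```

View pics/top0k.png

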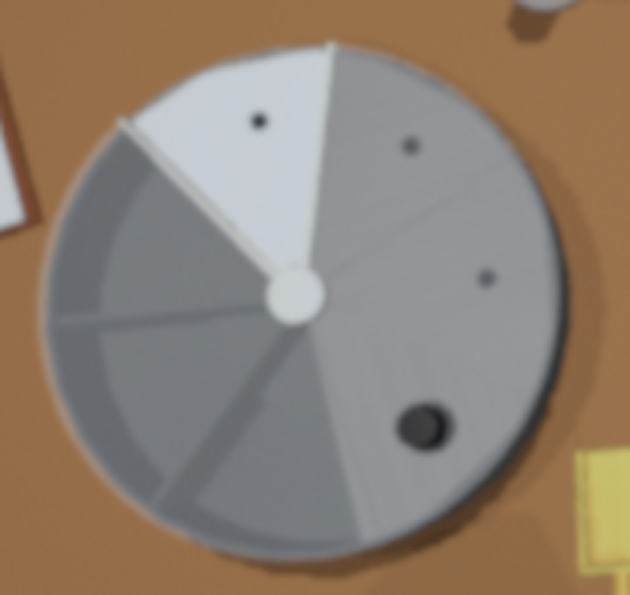

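View pics/top0c.png

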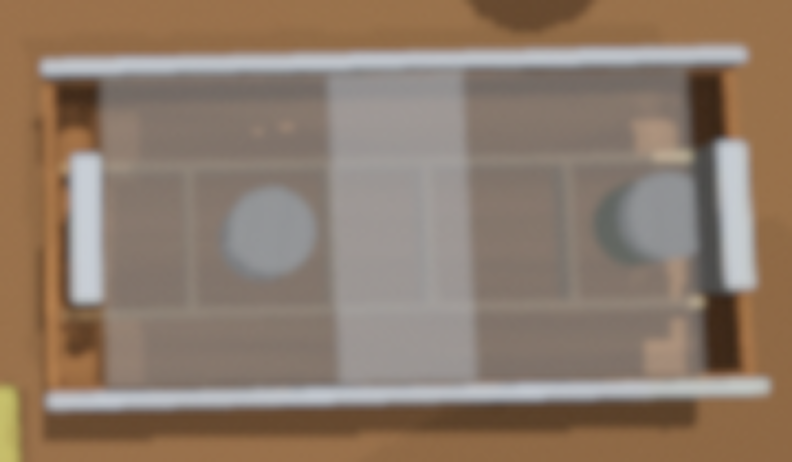

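Run:
```python
from h import *
k=lambda x,y:(70+(x+.5)/3.5-.5,150+(y+.5)/3.5-.5)
c=lambda x,y:(255+(x+.5)/4.4-.5,190+(y+.5)/4.4-.5)
H=unproj("top",[k(487,278),k(411,146),k(259,121)],0.08)[:,:2]
A=np.deg2rad([255,305,355])
def f(p): 
    return (np.c_[p[0]+.115*np.cos(A+p[2]),p[1]+.115*np.sin(A+p[2])]-H).ravel()
best=min((least_squares(f,[.43,.25,a]) for a in (0,2,4)),key=lambda r:r.cost)
p=best.x;print("keeper",p,np.rad2deg(p[2]),best.fun*1000)
print("knob pred",p[:2]+.115*np.array([np.cos(p[2]+np.deg2rad(205)),np.sin(p[2]+np.deg2rad(205))]),"seen@.125",unproj("top",[k(420,427)],.125))
print("axis hub",unproj("top",[k(294,294)],.09))
rim=unproj("top",[k(42,300),k(560,290),k(300,45),k(290,558)],.085);print(rim)
print("handles L,R",unproj("top",[c(87,228),c(735,214)],.122))
print("rails corners",unproj("top",[c(42,68),c(747,54),c(768,386),c(48,402)],.09))
print("tins",unproj("top",[c(270,231),c(665,215)],.072))
```

```text
keeper [0.54497071 0.20810623 6.61883493] 379.2313067093336 [-0.0081718   0.08297967  0.1177935   0.0844817  -0.10962171 -0.16746137]
knob pred [0.46256981 0.1278872 ] seen@.125 [[0.46200951 0.12594909 0.125     ]]
axis hub [[0.54543158 0.21018306 0.09      ]]
[[0.54611032 0.36656323 0.085     ]
 [0.5443287  0.04756467 0.085     ]
 [0.70381354 0.21003687 0.085     ]
 [0.38628443 0.21174247 0.085     ]]
handles L,R [[ 0.5196567  -0.04861074  0.122     ]
 [ 0.51856199 -0.35477869  0.122     ]]
rails corners [[ 0.60174791 -0.02842711  0.09      ]
 [ 0.60017605 -0.37751676  0.09      ]
 [ 0.43744894 -0.37577465  0.09      ]
 [ 0.43878786 -0.02781853  0.09      ]]
tins [[ 0.51980264 -0.13964998  0.072     ]
 [ 0.52281323 -0.33699702  0.072     ]]
```

Run:
```python
from h import *
im=cv2.imread("pics/scene0.png")
cv2.imwrite("pics/scene0c.png",cv2.resize(im[180:325,145:295],None,fx=4,fy=4,interpolation=cv2.INTER_CUBIC))
print(proj("scene",[[.5195,-.14,.072],[.5195,-.338,.072],[.5195,-.066,.072],[.5195,-.264,.072]]))
```

```text
[[236.62798944 232.6171196 ]
 [184.920551   285.07559591]
 [253.67803784 215.32755432]
 [205.36644847 264.32825735]]
```

View pics/scene0c.png

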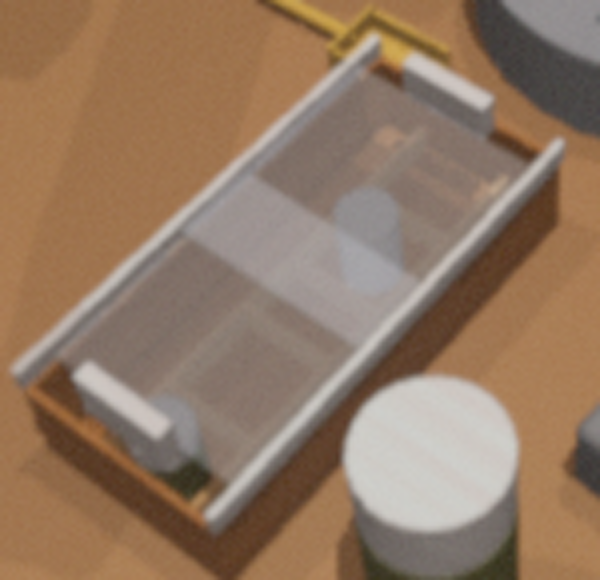

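Request:
move_arm:
  commands:
    - {"claw": 1, "travel": [0, 0, 0], "turn": 6.5}
    - {"claw": 1, "travel": [0, 0, 0], "turn": 6.5}
    - {"claw": 1, "travel": [0, 0, 0], "turn": 6.5}
    - {"claw": 1, "travel": [0, 0, 0], "turn": 6.5}
    - {"claw": 1, "travel": [2, -3.5, 0], "turn": 0}
  squeeze: 40

```text
time: 0.57
ee_pos: [0.2606, -0.4618, 0.403]
tcp_rot: [-180.0, 0.1, -0.5]
wrist_force: [2.5, -0.9, -0.0]
opening: 0.0855
```

Request:
move_arm:
  commands:
    - {"claw": 1, "travel": [2.2, -3.5, 0], "turn": 0}
    - {"claw": 1, "travel": [2.2, -3.5, 0], "turn": 0}
    - {"claw": 1, "travel": [2.2, -3.5, 0], "turn": 0}
    - {"claw": 1, "travel": [2.2, -3.5, 0], "turn": 0}
    - {"claw": 1, "travel": [2.2, -3.5, 0], "turn": 0}

```text
time: 0.98
ee_pos: [0.3721, -0.2818, 0.4046]
tcp_rot: [180.0, -0.0, 0.1]
wrist_force: [0.2, -0.4, -0.1]
opening: 0.0856
```

Request:
move_arm:
  commands:
    - {"claw": 1, "travel": [2.2, -3.5, 0], "turn": 0}
    - {"claw": 1, "travel": [2.2, -3.5, 0], "turn": 0}
    - {"claw": 1, "travel": [2.2, -3.5, 0], "turn": 0}
    - {"claw": 1, "travel": [2.2, -3.5, 0], "turn": 0}
    - {"claw": 1, "travel": [2.2, -3.5, 0], "turn": 0}

```text
time: 1.4
ee_pos: [0.4819, -0.1063, 0.4047]
tcp_rot: [180.0, -0.0, 0.1]
wrist_force: [0.9, -0.6, -0.4]
opening: 0.0854
```

Run:
```python
from h import *
p=snap("wrist","w1"); print(status.get_obs()["ee_pos"],p["xyz"],p["rotation"])
print(proj("wrist",[[.5197,-.0486,.122],[.5186,-.3548,.122],[.52,-.14,.072],[.545,.208,.09]],p))
```

```text
[ 0.48465371 -0.10166742  0.40400565] [ 0.56036169 -0.10665657  0.37356803] [-1.79600199e+01  1.77325897e-02 -8.99174025e+01]
[[200.09178247 161.58671927]
 [590.84946107 166.37271886]
 [315.25601379 152.22978773]
 [-78.18863437 130.778571  ]]
```

View pics/w1.png

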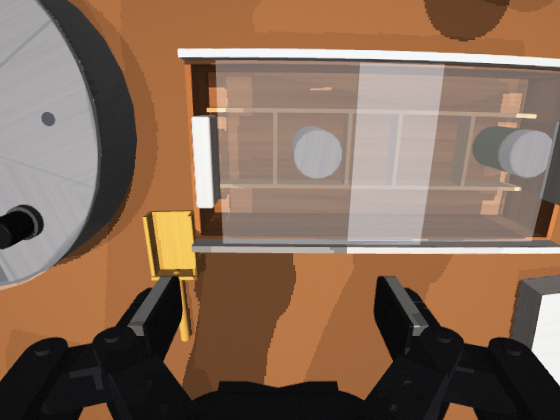

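Request:
move_arm:
  commands:
    - {"claw": 1, "travel": [1.75, -2.6, 2], "turn": 0}
    - {"claw": 1, "travel": [1.75, -2.6, 3], "turn": 0}
    - {"claw": 1, "travel": [0, 0, 3], "turn": 0}
    - {"claw": 1, "travel": [0, 0, 3], "turn": 0}
    - {"claw": 1, "travel": [0, 0, 2], "turn": 0}

```text
time: 1.87
ee_pos: [0.5151, -0.0566, 0.2725]
tcp_rot: [-180.0, 0.2, 0.2]
wrist_force: [-0.2, 0.2, 0.6]
opening: 0.0855
```

Request:
move_arm:
  commands:
    - {"claw": -1, "travel": [0, 0, 0], "turn": 0}
    - {"claw": -1, "travel": [0, 0, 0], "turn": 0}
    - {"claw": -1, "travel": [0, 0, 0], "turn": 0}
    - {"claw": -1, "travel": [0, 0, 0], "turn": 0}
    - {"claw": -1, "travel": [0, 0, 0], "turn": 0}

```text
time: 2.28
ee_pos: [0.5159, -0.0575, 0.2777]
tcp_rot: [-180.0, -0.2, 0.1]
wrist_force: [0.8, 1.5, 1.4]
opening: 0.0253
```

Request:
move_arm:
  commands:
    - {"claw": -1, "travel": [0, 0, 0], "turn": 0}
    - {"claw": -1, "travel": [0, 0, 0], "turn": 0}
    - {"claw": -1, "travel": [0, 0, 0], "turn": 0}
    - {"claw": -1, "travel": [0, 0, 0], "turn": 0}
    - {"claw": -1, "travel": [0, 0, 0], "turn": 0}

```text
time: 2.7
ee_pos: [0.5158, -0.0573, 0.2774]
tcp_rot: [-180.0, -0.1, 0.1]
wrist_force: [-0.0, 2.6, 5.9]
opening: 0.0134
```

Request:
move_arm:
  commands:
    - {"claw": -1, "travel": [0, 2.6, 0], "turn": 0}
    - {"claw": -1, "travel": [0, 2.6, 0], "turn": 0}
    - {"claw": -1, "travel": [0, 2.6, 0], "turn": 0}
    - {"claw": -1, "travel": [0, 2.6, 0], "turn": 0}
    - {"claw": -1, "travel": [0, 2.6, 0], "turn": 0}

```text
time: 3.12
ee_pos: [0.5154, -0.1881, 0.2774]
tcp_rot: [-179.9, -0.1, 0.1]
wrist_force: [-3.0, 7.7, 9.0]
opening: 0.0133
```

Request:
move_arm:
  commands:
    - {"claw": -1, "travel": [0, 0.3, 0], "turn": 0}
    - {"claw": -1, "travel": [0, 0, 0], "turn": 0}

```text
time: 3.28
ee_pos: [0.5154, -0.1902, 0.2774]
tcp_rot: [-179.7, -0.1, 0.1]
wrist_force: [-4.7, 12.1, 10.7]
opening: 0.0125
```

Run:
```python
from h import *
p=snap("top","t2",(255,435,190,295),4.4)
```

```text
(no output)
```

View pics/t2.png

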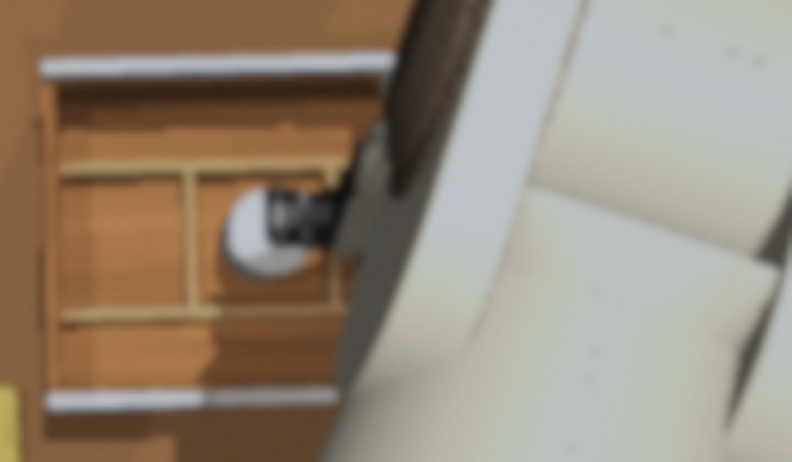

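The left lid is fully open: the stop force is 12 N and the +62 tin is exposed at about (270,230) in the crop. I'll release it and go to the knob.

Request:
move_arm:
  commands:
    - {"claw": 0, "travel": [0, -0.1, 0], "turn": 0}
    - {"claw": 0, "travel": [0, 0, 0], "turn": 0}
    - {"claw": 0, "travel": [0, 0, 0], "turn": 0}
    - {"claw": 0, "travel": [0, 0, -3], "turn": 0}
    - {"claw": 0, "travel": [0, 0, -3], "turn": 0}

```text
time: 3.75
ee_pos: [0.5153, -0.1893, 0.3349]
tcp_rot: [-179.9, 0.2, 0.1]
wrist_force: [0.7, 0.3, -0.1]
opening: 0.0424
```

Run:
```python
from h import *
o=status.get_obs();print(o["q"],o["ee_pos"],o["tcp_rot"])
```

```text
[-2.01646982e+01  4.09926768e+00  1.41607363e+00  8.75330505e+01
 -1.60466254e-02  1.59723808e+02] [ 0.51532554 -0.18927577  0.33490068] [-1.79940113e+02  2.08405345e-01  1.11633483e-01]
```

Request:
move_arm:
  commands:
    - {"claw": 0.2, "travel": [0, 0, 0], "turn": -6.3}
    - {"claw": 0.2, "travel": [0, 0, 0], "turn": -6.3}
    - {"claw": 0.2, "travel": [0, 0, 0], "turn": -6.3}
    - {"claw": 0.2, "travel": [0, 0, 0], "turn": -6.3}
    - {"claw": 0.2, "travel": [0, 0, 0], "turn": -6.3}

```text
time: 4.17
ee_pos: [0.5159, -0.1894, 0.3359]
tcp_rot: [180.0, 0.0, 31.9]
wrist_force: [-1.0, -0.9, 0.2]
opening: 0.0512
```

Request:
move_arm:
  commands:
    - {"claw": 0.2, "travel": [0, 0, 0], "turn": -6.3}
    - {"claw": 0.2, "travel": [0, 0, 0], "turn": -6.3}
    - {"claw": 0.2, "travel": [2.28, -3.29, 0], "turn": 0}
    - {"claw": 0.2, "travel": [2.28, -3.29, 0], "turn": 0}
    - {"claw": 0.2, "travel": [2.28, -3.29, 0], "turn": 0}

```text
time: 4.58
ee_pos: [0.4956, -0.0702, 0.3356]
tcp_rot: [180.0, 0.0, 44.1]
wrist_force: [1.4, 0.2, 1.0]
opening: 0.0511
```

Request:
move_arm:
  commands:
    - {"claw": 0.2, "travel": [2.28, -3.29, 0], "turn": 0}
    - {"claw": 0.2, "travel": [2.28, -3.29, 0], "turn": 0}
    - {"claw": 0.2, "travel": [2.28, -3.29, 0], "turn": 0}
    - {"claw": 0.2, "travel": [2.28, -3.29, 0], "turn": 0}
    - {"claw": 0.2, "travel": [0, 0, 0], "turn": 0}

```text
time: 5.0
ee_pos: [0.4684, 0.0921, 0.3361]
tcp_rot: [-180.0, -0.1, 44.5]
wrist_force: [-0.1, -0.4, 0.3]
opening: 0.0512
```

```bash
cat > g.py <<'E'
import sys
from h import *
# usage: g.py x y z yaw : print remaining in tool axes (cm) and turn
x,y,z,yw=map(float,sys.argv[1:5])
o=status.get_obs();R=Rn.from_euler('xyz',o["tcp_rot"],degrees=True).as_matrix()
d=(np.array([x,y,z])-o["ee_pos"])@R*100
t=(o["tcp_rot"][2]-yw+180)%360-180
print("t",round(o["time"],2),"ee",o["ee_pos"].round(4),"rot",o["tcp_rot"].round(1),"op",round(o["opening"],4),"q6",o["q"][5].round(1)); print("travel cm",d.round(2),"turn",round(t,1))
E
python3 - <<'E'
from h import *
p=snap("wrist","w3"); print(proj("wrist",[[.4626,.1279,.125]],p))
p=snap("top","t3",(70,250,150,320),3.5)
E
python3 g.py .4623 .127 .2707 44.2
```

```text
[[225.29604176 212.46198695]]
t 5.1 ee [0.4693 0.0884 0.336 ] rot [180.   -0.   44.4] op 0.0509 q6 146.3
travel cm [ 2.2  -3.26  6.53] turn 0.2
```

View pics/w3.png

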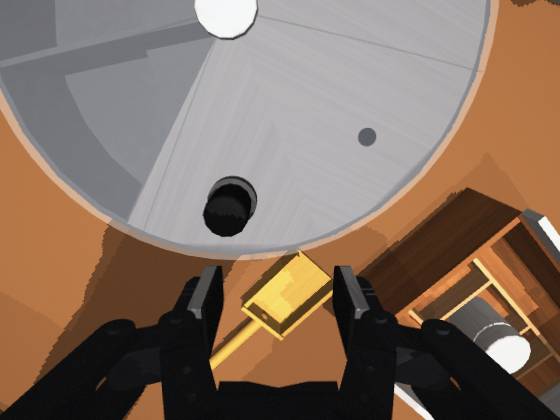

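```bash
python3 g.py .4637 .1280 .2707 44.2
```

```text
t 5.1 ee [0.4693 0.0884 0.336 ] rot [180.   -0.   44.4] op 0.0509 q6 146.3
travel cm [ 2.37 -3.23  6.53] turn 0.2
```

Request:
move_arm:
  commands:
    - {"claw": 0.2, "travel": [1.2, -1.6, 0], "turn": 0.2}
    - {"claw": 0.2, "travel": [1.17, -1.63, 0], "turn": 0}
    - {"claw": 0.2, "travel": [0, 0, 3], "turn": 0}
    - {"claw": 0.2, "travel": [0, 0, 2.5], "turn": 0}
    - {"claw": 0.2, "travel": [0, 0, 0.8], "turn": 0}

```text
time: 5.52
ee_pos: [0.4638, 0.1255, 0.2695]
tcp_rot: [-179.9, 0.2, 43.9]
wrist_force: [-0.3, -0.5, -0.7]
opening: 0.0512
```

```bash
python3 - <<'E'
from h import *
p=snap("wrist","w4");
E
python3 g.py .4637 .1280 .2707 44.2
```

```text
t 5.57 ee [0.4637 0.1254 0.2695] rot [-179.9    0.3   43.9] op 0.0512 q6 151.2
travel cm [ 0.18 -0.18 -0.12] turn -0.3
```

View pics/w4.png

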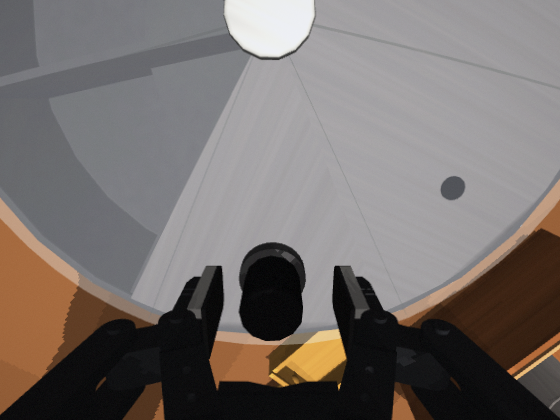

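Request:
move_arm:
  commands:
    - {"claw": 0.2, "travel": [0.2, -0.25, -0.1], "turn": -0.3}
    - {"claw": -1, "travel": [0, 0, 0], "turn": 0}
    - {"claw": -1, "travel": [0, 0, 0], "turn": 0}
    - {"claw": -1, "travel": [0, 0, 0], "turn": 0}
    - {"claw": -1, "travel": [0, 0, 0], "turn": 0}
  squeeze: 45

```text
time: 5.98
ee_pos: [0.4643, 0.1298, 0.2758]
tcp_rot: [179.9, -0.1, 44.3]
wrist_force: [-0.3, -1.2, 5.1]
opening: 0.0242
```

Request:
move_arm:
  commands:
    - {"claw": -1, "travel": [0, 0, 0], "turn": 0}
    - {"claw": -1, "travel": [0, 0, 0], "turn": 0}
    - {"claw": -1, "travel": [0, 0, 0], "turn": 0}

```text
time: 6.23
ee_pos: [0.4642, 0.1298, 0.2758]
tcp_rot: [179.9, -0.1, 44.3]
wrist_force: [-0.2, -1.0, 6.8]
opening: 0.0246
```

Request:
move_arm:
  commands:
    - {"claw": -1, "travel": [0, 0, -0.6], "turn": 0}
    - {"claw": -1, "travel": [0, 0, -0.55], "turn": 0}
    - {"claw": -1, "travel": [0, 0, 0], "turn": 0}
    - {"claw": -1, "travel": [0, 0, 0], "turn": 0}

```text
time: 6.57
ee_pos: [0.4641, 0.13, 0.2856]
tcp_rot: [180.0, -0.1, 44.3]
wrist_force: [4.8, 3.0, -8.6]
opening: 0.0244
```

Request:
move_arm:
  commands:
    - {"claw": -1, "travel": [0, 0, -0.1], "turn": 0}
    - {"claw": -1, "travel": [0.044, 1.0, 0], "turn": -5}
    - {"claw": -1, "travel": [0.044, 1.0, 0], "turn": -5}
    - {"claw": -1, "travel": [0.044, 1.0, 0], "turn": -5}

```text
time: 6.9
ee_pos: [0.4875, 0.1116, 0.286]
tcp_rot: [-179.9, -0.1, 59.6]
wrist_force: [2.8, 7.0, -8.3]
opening: 0.0243
```

```bash
cat > k.py <<'E'
from h import *
o=status.get_obs();c=np.array([.545,.208]);d=o["ee_pos"][:2]-c
print("cover est deg",(np.rad2deg(np.arctan2(d[1],d[0]))-224.2+180)%360-180,"yaw-44.2",(o["tcp_rot"][2]-44.2+180)%360-180,"r",np.hypot(*d),"z",o["ee_pos"][2],o["wrist_force"].round(1),o["torque"].round(2))
E
python3 k.py
```

```text
cover est deg 14.996892099738147 yaw-44.2 15.39994363151635 r 0.1122287450671496 z 0.2859670232940532 [ 2.8  7.  -8.3] [ 1.69 -0.69 -0.06]
```

Request:
move_arm:
  commands:
    - {"claw": -1, "travel": [0.05, 1.0, 0], "turn": -5}
    - {"claw": -1, "travel": [0.05, 1.0, 0], "turn": -5}
    - {"claw": -1, "travel": [0.05, 1.0, 0], "turn": -5}
    - {"claw": -1, "travel": [0.05, 1.0, 0], "turn": -5}
    - {"claw": -1, "travel": [0.05, 1.0, 0], "turn": -5}

```text
time: 7.32
ee_pos: [0.5345, 0.0967, 0.2854]
tcp_rot: [-179.8, -0.1, 84.6]
wrist_force: [-1.9, 9.5, -7.7]
opening: 0.0245
```

Request:
move_arm:
  commands:
    - {"claw": -1, "travel": [0.05, 1.0, 0], "turn": -5}
    - {"claw": -1, "travel": [0.05, 1.0, 0], "turn": -5}
    - {"claw": -1, "travel": [0, 0, 0], "turn": 0}

```text
time: 7.57
ee_pos: [0.5551, 0.0969, 0.2849]
tcp_rot: [-179.8, -0.1, 94.7]
wrist_force: [-3.4, 7.3, -7.5]
opening: 0.0248
```

```bash
python3 k.py
```

```text
cover est deg 51.01260393077331 yaw-44.2 50.4992225410833 r 0.11159302653793902 z 0.2849447142888465 [-3.4  7.3 -7.5] [1.59 0.38 0.31]
```

Request:
move_arm:
  commands:
    - {"claw": -1, "travel": [0, 0, 0.3], "turn": 0}
    - {"claw": -1, "travel": [0, 0, 0.3], "turn": 0}
    - {"claw": -1, "travel": [0, 0, 0.3], "turn": 0}
    - {"claw": -1, "travel": [0, 0, 0], "turn": 0}

```text
time: 7.9
ee_pos: [0.5539, 0.0968, 0.2762]
tcp_rot: [-179.8, -0.1, 94.4]
wrist_force: [-2.4, 7.5, -5.2]
opening: 0.0243
```

```bash
python3 k.py
```

```text
cover est deg 50.39835410430857 yaw-44.2 50.19378600966445 r 0.1115140740491447 z 0.2761595666144367 [-2.4  7.5 -5.2] [1.48 0.42 0.18]
```

Request:
move_arm:
  commands:
    - {"claw": -1, "travel": [0, 0, 0.1], "turn": 0}
    - {"claw": 0.2, "travel": [0, 0, 0], "turn": 0}
    - {"claw": 0.2, "travel": [0, 0, 0], "turn": 0}
    - {"claw": 0.2, "travel": [0, 0, 0], "turn": 0}
    - {"claw": 0.2, "travel": [0, 0, 0], "turn": 0}

```text
time: 8.32
ee_pos: [0.5547, 0.0959, 0.2767]
tcp_rot: [180.0, 0.0, 94.3]
wrist_force: [0.6, -0.0, 0.5]
opening: 0.0513
```

```bash
python3 k.py; python3 -c "
from h import *
snap('wrist','w5')"
```

```text
cover est deg 50.76669916336516 yaw-44.2 50.09862592535433 r 0.11250223237852398 z 0.27672303626793177 [ 0.6 -0.   0.5] [-0.03 -0.05  0.02]
```

View pics/w5.png

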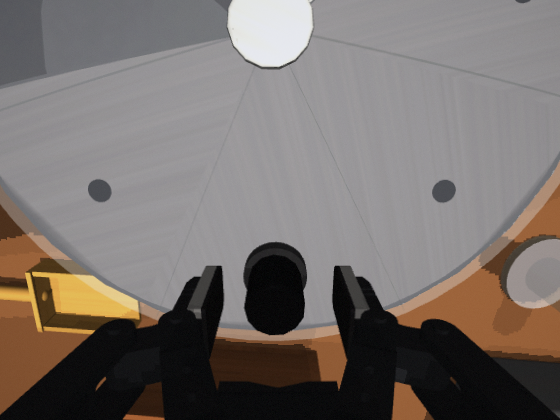

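Request:
move_arm:
  commands:
    - {"claw": 0.2, "travel": [0, 0, -3.5], "turn": 0}
    - {"claw": 0.2, "travel": [-1, 0, -3.5], "turn": 0}
    - {"claw": 0.2, "travel": [-2, 0, 0], "turn": 0}
    - {"claw": 0.2, "travel": [0, 0, 0], "turn": 0}
    - {"claw": 0.2, "travel": [0, 0, 0], "turn": 0}

```text
time: 8.78
ee_pos: [0.557, 0.0656, 0.3467]
tcp_rot: [180.0, 0.0, 94.2]
wrist_force: [0.6, -0.3, -1.5]
opening: 0.0511
```

```bash
python3 k.py; python3 -c "
from h import *
import pickle
p=pickle.load(open('pics/w5.pkl','rb'))
print('w5 holes',unproj('wrist',[(99.5,190.5),(444,190.5)],.08,p))
p=snap('wrist','w6');print(p['xyz'])
snap('top','t6',(70,250,150,320),3.5)"
```

```text
cover est deg 50.63093270320758 yaw-44.2 50.02900372648935 r 0.14295460106114571 z 0.3467450195664145 [ 0.6 -0.3 -1.5] [0.04 0.04 0.01]
w5 holes [[0.46035632 0.12644012 0.08      ]
 [0.63614971 0.13949877 0.08      ]]
[0.55060249 0.14393712 0.31564828]
```

View pics/w6.png

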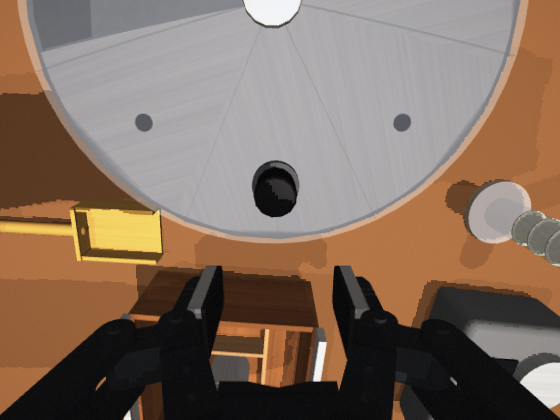

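View pics/t6.png

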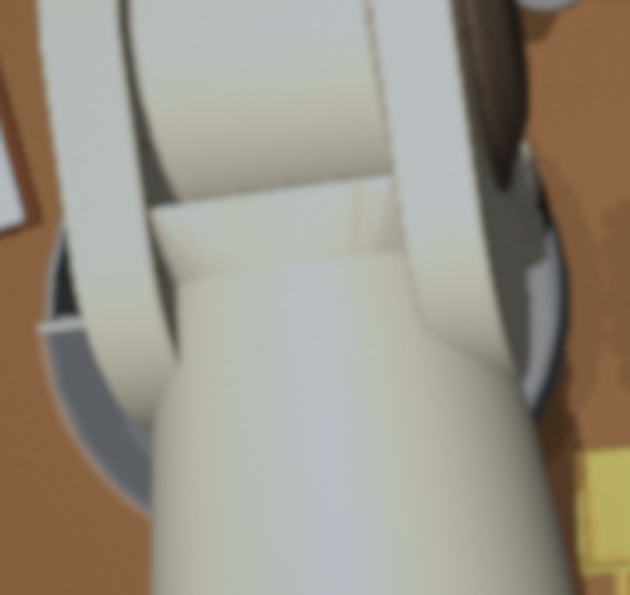

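```bash
python3 -c "
from h import *
import pickle
p=pickle.load(open('pics/w6.pkl','rb'))
h=unproj('wrist',[(144,122.5),(402,122.5)],.08,p);print(h)
m=h.mean(0)[:2];d=(h[1]-h[0])[:2];d/=np.linalg.norm(d);n=np.array([d[1],-d[0]])
print(np.linalg.norm(h[1]-h[0]));c=m-n*.115*np.cos(np.deg2rad(50));print('c',c,np.rad2deg(np.arctan2(d[1],d[0])))
k=c+n*.115
for z in(.125,.134): print(z,proj('wrist',[[*k,z]],p))
im=cv2.imread('pics/w6_raw.png');cv2.imwrite('pics/w6z.png',cv2.resize(im[140:240,200:350],None,fx=5,fy=5,interpolation=cv2.INTER_CUBIC))
"
```

```text
[[0.46065841 0.12640631 0.08      ]
 [0.63617147 0.13918238 0.08      ]]
0.17597745253711236
c [0.54304826 0.20651985] 4.163371775237759
0.125 [[272.20642728 197.84805594]]
0.134 [[271.97301057 202.09414378]]
```

View pics/w6z.png

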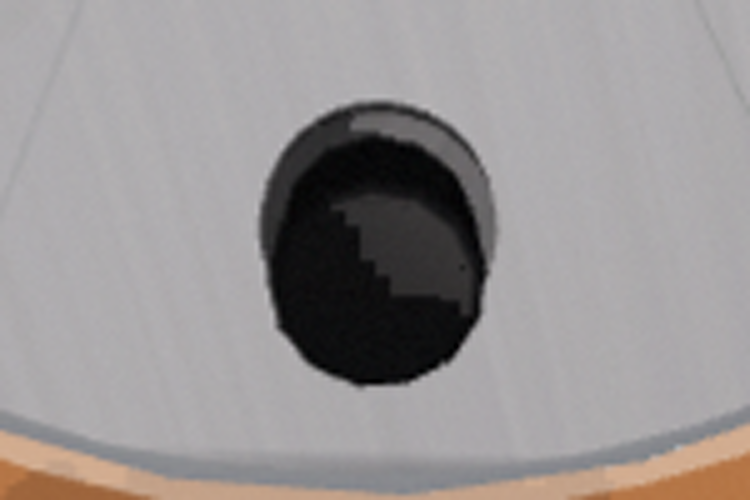

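Request:
move_arm:
  commands:
    - {"claw": 0.6, "travel": [0, 0, 0], "turn": 4.2}
    - {"claw": 0.6, "travel": [-4, -0.8, 0], "turn": 0}
    - {"claw": 0.6, "travel": [-4, -0.8, 0], "turn": 0}
    - {"claw": 0.6, "travel": [-4, -0.8, 0], "turn": 0}
    - {"claw": 0.6, "travel": [-3, -0.6, 0], "turn": 0}

```text
time: 9.3
ee_pos: [0.5264, -0.0853, 0.3455]
tcp_rot: [-179.9, 0.0, 90.1]
wrist_force: [0.2, 0.2, 0.4]
opening: 0.0682
```

Request:
move_arm:
  commands:
    - {"claw": 1, "travel": [-2.5, -0.5, 0], "turn": 0}
    - {"claw": 1, "travel": [0, 0, 0], "turn": 0}
    - {"claw": 1, "travel": [0, 0, 0], "turn": 0}
    - {"claw": 1, "travel": [0, 0, 0], "turn": 0}

```text
time: 9.63
ee_pos: [0.5223, -0.1084, 0.3458]
tcp_rot: [-179.9, -0.0, 90.1]
wrist_force: [0.1, 0.8, 0.7]
opening: 0.0851
```

```bash
python3 g.py .5197 -.140 .2100 90; python3 -c "
from h import *
p=snap('wrist','w7');print(proj('wrist',[[.5197,-.140,.072]],p))"
```

```text
t 9.63 ee [ 0.5223 -0.1084  0.3458] rot [-179.9   -0.    90.1] op 0.0851 q6 78.2
travel cm [-3.17 -0.26 13.58] turn 0.1
[[275.40034205 252.23500752]]
```

View pics/w7.png

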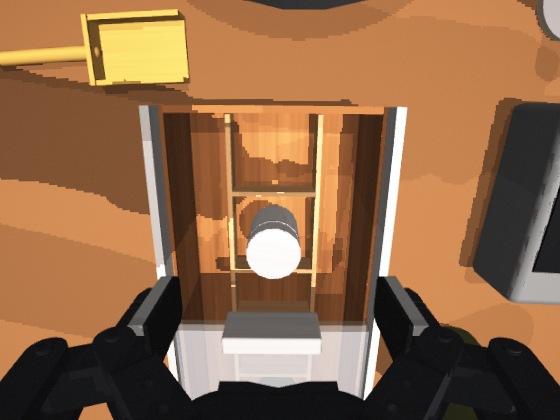

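Request:
move_arm:
  commands:
    - {"claw": 1, "travel": [-2.8, -0.36, 0], "turn": 0}
    - {"claw": 1, "travel": [0, 0, 3.5], "turn": 0}
    - {"claw": 1, "travel": [0, 0, 3.5], "turn": 0}
    - {"claw": 1, "travel": [0, 0, 3.1], "turn": 0}
    - {"claw": 1, "travel": [0, 0, 2], "turn": 0}

```text
time: 10.1
ee_pos: [0.5182, -0.1355, 0.2218]
tcp_rot: [-179.8, -0.1, 90.2]
wrist_force: [-0.0, -0.0, -0.4]
opening: 0.0853
```

Request:
move_arm:
  commands:
    - {"claw": 1, "travel": [0, 0, 1], "turn": 0}
    - {"claw": 1, "travel": [0, 0, 0], "turn": 0}
    - {"claw": 1, "travel": [0, 0, 0], "turn": 0}

```text
time: 10.35
ee_pos: [0.5191, -0.1362, 0.216]
tcp_rot: [180.0, -0.0, 90.2]
wrist_force: [0.3, -0.1, -0.4]
opening: 0.0855
```

Request:
move_arm:
  commands:
    - {"claw": -1, "travel": [0, 0, 0.1], "turn": 0}
    - {"claw": -1, "travel": [0, 0, 0], "turn": 0}
    - {"claw": -1, "travel": [0, 0, 0], "turn": 0}
    - {"claw": -1, "travel": [0, 0, 0], "turn": 0}
    - {"claw": -1, "travel": [0, 0, 0], "turn": 0}
  squeeze: 40

```text
time: 10.77
ee_pos: [0.519, -0.137, 0.2156]
tcp_rot: [179.9, 0.0, 90.1]
wrist_force: [-1.0, 0.9, 5.8]
opening: 0.0431
```

Request:
move_arm:
  commands:
    - {"claw": -1, "travel": [0, 0, 0], "turn": 0}
    - {"claw": -1, "travel": [0, 0, 0], "turn": 0}
    - {"claw": -1, "travel": [0, 0, -2], "turn": 0}
    - {"claw": -1, "travel": [0, 0, 0], "turn": 0}

```text
time: 11.1
ee_pos: [0.5193, -0.1371, 0.2373]
tcp_rot: [179.8, 0.1, 90.1]
wrist_force: [0.8, -0.6, -0.6]
opening: 0.043
```

Request:
move_arm:
  commands:
    - {"claw": -1, "travel": [0, 0, -4], "turn": 0}
    - {"claw": -1, "travel": [0, 0, -4], "turn": 0}
    - {"claw": -1, "travel": [0, 0, -4], "turn": 0}
    - {"claw": -1, "travel": [0, 0, -4], "turn": 0}
    - {"claw": -1, "travel": [3, 0.4, 0], "turn": 0}

```text
time: 11.52
ee_pos: [0.5227, -0.1095, 0.4024]
tcp_rot: [179.4, 0.2, 89.9]
wrist_force: [1.6, -0.8, -0.3]
opening: 0.0428
```

Request:
move_arm:
  commands:
    - {"claw": -1, "travel": [3.9, 0.55, 0], "turn": 0}
    - {"claw": -1, "travel": [3.9, 0.55, 0], "turn": 0}
    - {"claw": -1, "travel": [3.9, 0.55, 0], "turn": 0}
    - {"claw": -1, "travel": [3.9, 0.55, 0], "turn": 0}
    - {"claw": -1, "travel": [3.9, 0.55, 0], "turn": 0}

```text
time: 11.93
ee_pos: [0.5498, 0.09, 0.3941]
tcp_rot: [180.0, -0.0, 90.1]
wrist_force: [0.5, -0.3, -1.5]
opening: 0.0428
```

Request:
move_arm:
  commands:
    - {"claw": -1, "travel": [3.9, 0.55, 0], "turn": 0}
    - {"claw": -1, "travel": [3.9, 0.55, 0], "turn": 0}
    - {"claw": -1, "travel": [3.9, 0.55, 0], "turn": 0}
    - {"claw": -1, "travel": [3.9, 0.55, 0], "turn": 0}
    - {"claw": -1, "travel": [3.9, 0.55, 0], "turn": 0}

```text
time: 12.35
ee_pos: [0.5769, 0.2853, 0.3939]
tcp_rot: [180.0, -0.0, 90.1]
wrist_force: [1.2, -0.9, -1.4]
opening: 0.0427
```

Request:
move_arm:
  commands:
    - {"claw": -1, "travel": [0, 0, 0], "turn": -6.9}
    - {"claw": -1, "travel": [0, 0, 0], "turn": -6.9}
    - {"claw": -1, "travel": [0, 0, 0], "turn": -6.9}
    - {"claw": -1, "travel": [0, 0, 0], "turn": -6.9}
    - {"claw": -1, "travel": [0, 0, 0], "turn": -6.9}

```text
time: 12.77
ee_pos: [0.5771, 0.2835, 0.3936]
tcp_rot: [-180.0, -0.0, 125.0]
wrist_force: [0.2, -0.1, -1.5]
opening: 0.0427
```

Request:
move_arm:
  commands:
    - {"claw": -1, "travel": [0, 0, 0], "turn": -6.9}
    - {"claw": -1, "travel": [0, 0, 0], "turn": -6.9}
    - {"claw": -1, "travel": [0, 0, 0], "turn": -6.9}
    - {"claw": -1, "travel": [0, 0, 0], "turn": -6.9}
    - {"claw": -1, "travel": [0, 0, 0], "turn": -6.9}

```text
time: 13.18
ee_pos: [0.5771, 0.2832, 0.3937]
tcp_rot: [-180.0, -0.0, 159.4]
wrist_force: [-0.4, 0.5, -1.8]
opening: 0.0426
```

```bash
python3 g.py .5795 .301 .3 159.2; python3 -c "
from h import *
p=snap('wrist','w8');print(proj('wrist',[[.544,.2075,.087]]+[[.544+.15*np.cos(np.deg2rad(19.2+a)),.2075+.15*np.sin(np.deg2rad(19.2+a)),.087] for a in (25,50,75)],p))
snap('top','t8',(70,250,150,320),3.5)"
```

```text
t 13.18 ee [0.5771 0.2832 0.3937] rot [-180.    -0.   159.4] op 0.0426 q6 46.7
travel cm [0.4  1.75 9.37] turn 0.2
[[181.17249477 197.81324042]
 [337.16203863 265.95402736]
 [358.07617378 198.41815146]
 [346.24763891 121.17034562]]
```

View pics/w8.png

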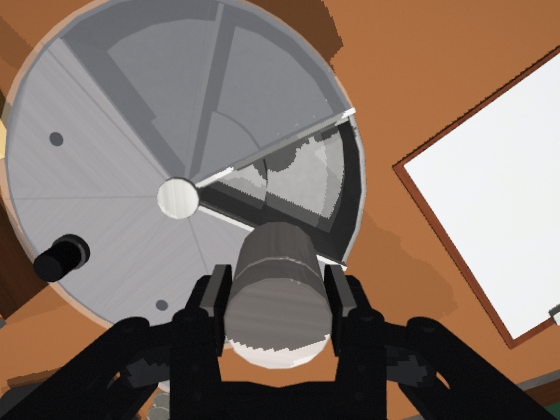

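Request:
move_arm:
  commands:
    - {"claw": -1, "travel": [0.4, 1.75, 2], "turn": 0.2}
    - {"claw": -1, "travel": [0, 0, 3], "turn": 0}
    - {"claw": -1, "travel": [0, 0, 3], "turn": 0}
    - {"claw": -1, "travel": [0, 0, 0], "turn": 0}
    - {"claw": -1, "travel": [0, 0, 0], "turn": 0}

```text
time: 13.7
ee_pos: [0.579, 0.3008, 0.313]
tcp_rot: [-179.8, -0.1, 158.7]
wrist_force: [0.6, 0.1, -0.7]
opening: 0.0431
```

```bash
python3 g.py .5795 .301 .2165 159.2; python3 -c "
from h import *
p=snap('wrist','w9')
snap('scene','s9',(230,400,100,230),4)"
```

```text
t 13.7 ee [0.579  0.3008 0.313 ] rot [-1.798e+02 -1.000e-01  1.587e+02] op 0.0431 q6 48.7
travel cm [-0.06  0.06  9.65] turn -0.5
```

View pics/w9.png

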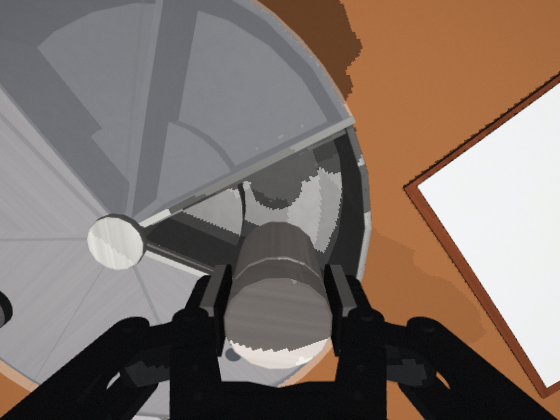

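View pics/s9.png

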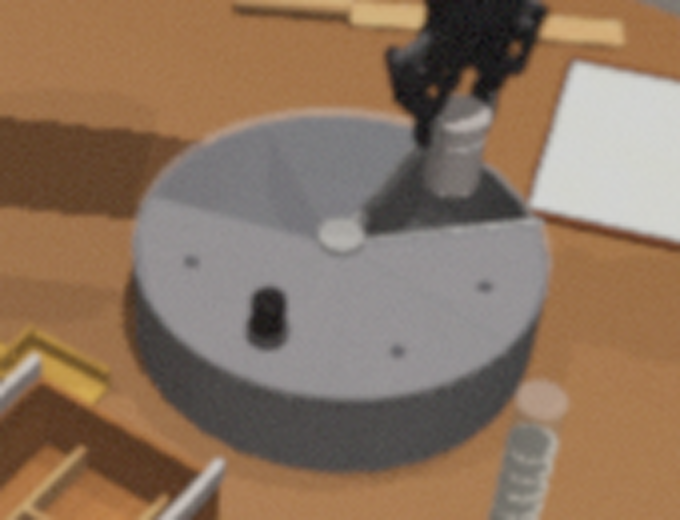

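Request:
move_arm:
  commands:
    - {"claw": -1, "travel": [0, 0, 2], "turn": -0.5}
    - {"claw": -1, "travel": [0, 0, 2.5], "turn": 0}
    - {"claw": -1, "travel": [0, 0, 2.5], "turn": 0}
    - {"claw": -1, "travel": [0, 0, 1], "turn": 0}
    - {"claw": -1, "travel": [0, 0, 0.5], "turn": 0}

```text
time: 14.22
ee_pos: [0.5795, 0.3009, 0.2295]
tcp_rot: [-180.0, -0.0, 159.4]
wrist_force: [0.2, 0.2, -1.8]
opening: 0.0429
```

Request:
move_arm:
  commands:
    - {"claw": -1, "travel": [0, 0, 0.5], "turn": 0}
    - {"claw": -1, "travel": [0, 0, 0.3], "turn": 0}
    - {"claw": -1, "travel": [0, 0, 0], "turn": 0}

```text
time: 14.47
ee_pos: [0.5797, 0.3011, 0.2224]
tcp_rot: [179.9, 0.1, 159.4]
wrist_force: [-0.0, -0.0, -1.4]
opening: 0.0428
```

Request:
move_arm:
  commands:
    - {"claw": -1, "travel": [0, 0, 0.3], "turn": 0}
    - {"claw": -1, "travel": [0, 0, 0.25], "turn": 0}
    - {"claw": -1, "travel": [0, 0, 0], "turn": 0}
    - {"claw": -1, "travel": [0, 0, 0], "turn": 0}

```text
time: 14.8
ee_pos: [0.5794, 0.301, 0.2159]
tcp_rot: [-180.0, -0.0, 159.4]
wrist_force: [-0.2, 0.4, -0.7]
opening: 0.0427
```

Request:
move_arm:
  commands:
    - {"claw": 0.28, "travel": [0, 0, 0], "turn": 0}
    - {"claw": 0.28, "travel": [0, 0, 0], "turn": 0}
    - {"claw": 0.28, "travel": [0, 0, 0], "turn": 0}
    - {"claw": 0.28, "travel": [0, 0, -2], "turn": 0}
    - {"claw": 0.28, "travel": [0, 0, -3], "turn": 0}

```text
time: 15.22
ee_pos: [0.5787, 0.3006, 0.2633]
tcp_rot: [-179.8, -0.2, 159.4]
wrist_force: [0.5, 0.7, 0.0]
opening: 0.0549
```

Request:
move_arm:
  commands:
    - {"claw": 0.28, "travel": [0, 0, -4], "turn": 0}
    - {"claw": 0.28, "travel": [0, 0, -4], "turn": 0}
    - {"claw": 0.28, "travel": [0, 0, -1], "turn": 0}
    - {"claw": 0.28, "travel": [0, 0, 0], "turn": 0}

```text
time: 15.55
ee_pos: [0.5797, 0.3011, 0.361]
tcp_rot: [179.7, 0.3, 159.4]
wrist_force: [-0.2, 0.2, 0.8]
opening: 0.0546
```

```bash
python3 -c "
from h import *
p=snap('wrist','w10')
snap('scene','s10',(230,400,100,230),4)"
```

```text
(no output)
```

View pics/w10.png

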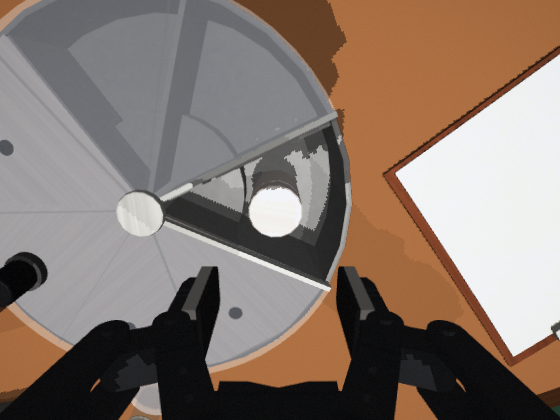

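View pics/s10.png

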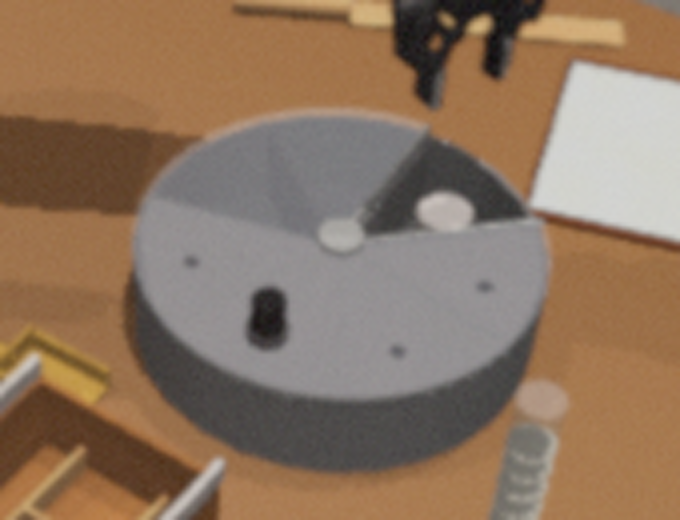

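Request:
move_arm:
  commands:
    - {"claw": 0.2, "travel": [0, 0, 0], "turn": 6.52}
    - {"claw": 0.2, "travel": [0, 0, 0], "turn": 6.52}
    - {"claw": 0.2, "travel": [0, 0, 0], "turn": 6.52}
    - {"claw": 0.2, "travel": [0, 0, 0], "turn": 6.52}
    - {"claw": 0.2, "travel": [0, 0, 0], "turn": 6.52}

```text
time: 16.07
ee_pos: [0.5793, 0.3009, 0.3537]
tcp_rot: [-179.8, -0.0, 126.5]
wrist_force: [-0.2, -0.3, -0.2]
opening: 0.0511
```

Request:
move_arm:
  commands:
    - {"claw": 0.2, "travel": [0, 0, 0], "turn": 6.52}
    - {"claw": 0.2, "travel": [0, 0, 0], "turn": 6.52}
    - {"claw": 0.2, "travel": [0, 0, 0], "turn": 6.52}
    - {"claw": 0.2, "travel": [0, 0, 0], "turn": 6.52}
    - {"claw": 0.2, "travel": [0, 0, 0], "turn": 6.52}

```text
time: 16.48
ee_pos: [0.5793, 0.3009, 0.3536]
tcp_rot: [-179.8, 0.1, 93.9]
wrist_force: [-0.3, -0.0, 0.2]
opening: 0.0512
```

Request:
move_arm:
  commands:
    - {"claw": 0.2, "travel": [-4, -0.8, 0], "turn": 0}
    - {"claw": 0.2, "travel": [-4, -0.8, 0], "turn": 0}
    - {"claw": 0.2, "travel": [-4, -0.8, 0], "turn": 0}
    - {"claw": 0.2, "travel": [-4, -0.8, 0], "turn": 0}
    - {"claw": 0.2, "travel": [-4, -0.8, 0], "turn": 0}

```text
time: 16.9
ee_pos: [0.5533, 0.0969, 0.3538]
tcp_rot: [-179.8, 0.0, 94.2]
wrist_force: [0.8, -0.7, -0.7]
opening: 0.0512
```

Request:
move_arm:
  commands:
    - {"claw": 0.2, "travel": [0, 0, 0], "turn": 0}
    - {"claw": 0.2, "travel": [0, 0, 0], "turn": 0}

```text
time: 17.07
ee_pos: [0.5538, 0.0965, 0.3545]
tcp_rot: [-179.9, 0.0, 94.0]
wrist_force: [-0.1, 0.0, -0.1]
opening: 0.0514
```

```bash
python3 g.py .5550 .0960 .2735 94.2
```

```text
t 17.07 ee [0.5538 0.0965 0.3545] rot [-179.9    0.    94. ] op 0.0514 q6 95.9
travel cm [-0.06  0.13  8.1 ] turn -0.2
```

Request:
move_arm:
  commands:
    - {"claw": 0.2, "travel": [-0.2, 0.1, 3], "turn": -0.2}
    - {"claw": 0.2, "travel": [0, 0, 3], "turn": 0}
    - {"claw": 0.2, "travel": [0, 0, 1.5], "turn": 0}
    - {"claw": 0.2, "travel": [0, 0, 0.7], "turn": 0}
    - {"claw": 0.2, "travel": [0, 0, 0], "turn": 0}

```text
time: 17.48
ee_pos: [0.5548, 0.0974, 0.2712]
tcp_rot: [-179.8, 0.0, 94.5]
wrist_force: [-0.3, 0.5, 0.1]
opening: 0.0512
```

Request:
move_arm:
  commands:
    - {"claw": -1, "travel": [0, 0, 0], "turn": 0}
    - {"claw": -1, "travel": [0, 0, 0], "turn": 0}
    - {"claw": -1, "travel": [0, 0, 0], "turn": 0}
    - {"claw": -1, "travel": [0, 0, 0], "turn": 0}
    - {"claw": -1, "travel": [0, 0, 0], "turn": 0}
  squeeze: 45

```text
time: 17.9
ee_pos: [0.5543, 0.0969, 0.2755]
tcp_rot: [-179.9, -0.0, 94.4]
wrist_force: [-12.6, 0.3, 6.2]
opening: 0.0248
```

Request:
move_arm:
  commands:
    - {"claw": -1, "travel": [0, 0, 0], "turn": 0}
    - {"claw": -1, "travel": [0, 0, 0], "turn": 0}

```text
time: 18.07
ee_pos: [0.5543, 0.0969, 0.2755]
tcp_rot: [-179.9, -0.0, 94.4]
wrist_force: [-12.4, 0.3, 7.8]
opening: 0.0248
```

Request:
move_arm:
  commands:
    - {"claw": -1, "travel": [0, -0.1, -0.6], "turn": 0}
    - {"claw": -1, "travel": [0, 0, -0.6], "turn": 0}
    - {"claw": -1, "travel": [0, 0, 0], "turn": 0}
    - {"claw": -1, "travel": [0, 0, 0], "turn": 0}

```text
time: 18.4
ee_pos: [0.5546, 0.0969, 0.2862]
tcp_rot: [180.0, -0.0, 94.4]
wrist_force: [-0.4, 3.5, -7.8]
opening: 0.0244
```

```bash
python3 k.py
```

```text
cover est deg 50.718114910364136 yaw-44.2 50.24091742839832 r 0.11151231857592767 z 0.28616994960052766 [-0.4  3.5 -7.8] [ 0.82 -0.1   0.08]
```

Request:
move_arm:
  commands:
    - {"claw": -1, "travel": [0.05, 1.0, 0], "turn": -5}
    - {"claw": -1, "travel": [0.05, 1.0, 0], "turn": -5}
    - {"claw": -1, "travel": [0.05, 1.0, 0], "turn": -5}
    - {"claw": -1, "travel": [0.05, 1.0, 0], "turn": -5}
    - {"claw": -1, "travel": [0.05, 1.0, 0], "turn": -5}

```text
time: 18.82
ee_pos: [0.6016, 0.1121, 0.2849]
tcp_rot: [-179.9, -0.2, 119.7]
wrist_force: [-8.8, 8.5, -7.6]
opening: 0.0245
```

Request:
move_arm:
  commands:
    - {"claw": -1, "travel": [0.05, 1.0, 0], "turn": -5}
    - {"claw": -1, "travel": [0.05, 1.0, 0], "turn": -5}
    - {"claw": -1, "travel": [0.05, 1.0, 0], "turn": -5}
    - {"claw": -1, "travel": [0.05, 1.0, 0], "turn": -5}
    - {"claw": -1, "travel": [0, 0, 0], "turn": 0}

```text
time: 19.23
ee_pos: [0.6319, 0.1388, 0.2845]
tcp_rot: [-179.9, -0.3, 139.9]
wrist_force: [-11.0, 8.4, -4.0]
opening: 0.0243
```

```bash
python3 k.py
```

```text
cover est deg 97.27597823895758 yaw-44.2 95.66280283566635 r 0.11108018786406942 z 0.2845388423765821 [-11.    8.4  -4. ] [1.77 2.17 0.42]
```

Request:
move_arm:
  commands:
    - {"claw": -1, "travel": [0.2, 0.4, 0], "turn": -3}
    - {"claw": -1, "travel": [0, 0, 0], "turn": 0}
    - {"claw": -1, "travel": [0, 0, 0], "turn": 0}

```text
time: 19.48
ee_pos: [0.6332, 0.1417, 0.2849]
tcp_rot: [-179.9, -0.1, 142.4]
wrist_force: [-5.2, 3.7, -8.5]
opening: 0.0243
```

```bash
python3 k.py;python3 -c "
from h import *
p=snap('wrist','w11')"
```

```text
cover est deg 98.85111475865364 yaw-44.2 98.21791383523816 r 0.11031737136279028 z 0.28492230021687803 [-5.2  3.7 -8.5] [1.02 1.   0.1 ]
```

View pics/w11.png

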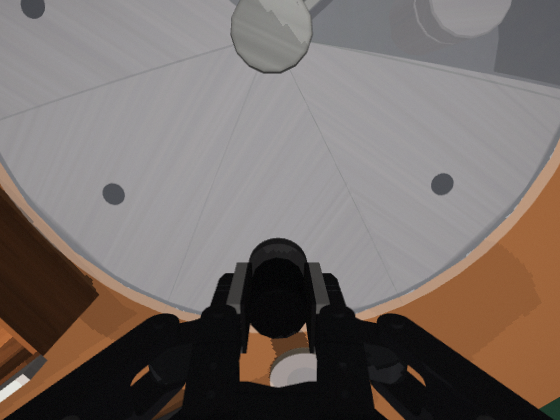

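```bash
cat > ka.py <<'E'
from h import *
import pickle,sys
# ka.py picname u1 v1 u2 v2 : holes either side of the target hole
p=pickle.load(open(f'pics/{sys.argv[1]}.pkl','rb'));u=list(map(float,sys.argv[2:6]))
h=unproj('wrist',[u[:2],u[2:]],.08,p)
m=h.mean(0)[:2];d=(h[1]-h[0])[:2];L=np.linalg.norm(d);d/=L;n=np.array([d[1],-d[0]])
c=m-n*.115*np.cos(np.deg2rad(50));t=c+n*.115
o=status.get_obs();e=o['ee_pos'][:2]-t
print('chord',L,'centre',c,'target',t,'ee-target: tangential mm',e@d*1000,'radial mm',e@n*1000,'target yaw',np.rad2deg(np.arctan2(d[1],d[0]))+90)
E
python3 ka.py w11 114 194.5 442 184.5
```

```text
chord 0.1759179936516598 centre [0.54313971 0.20660541] target [0.63639549 0.13931233] ee-target: tangential mm -0.044946828843833074 radial mm -4.0014233493737645 target yaw 144.18590227351314
```

Request:
move_arm:
  commands:
    - {"claw": -1, "travel": [-0.1, 0, 0.3], "turn": 0}
    - {"claw": -1, "travel": [0, 0, 0.3], "turn": 0}
    - {"claw": -1, "travel": [0, 0, 0.3], "turn": 0}
    - {"claw": -1, "travel": [0, 0, 0.1], "turn": 0}
    - {"claw": -1, "travel": [0, 0, 0], "turn": 0}

```text
time: 19.95
ee_pos: [0.6333, 0.1413, 0.2757]
tcp_rot: [-180.0, -0.2, 142.4]
wrist_force: [-10.6, 7.4, -3.3]
opening: 0.0242
```

```bash
python3 k.py
```

```text
cover est deg 98.74033234334763 yaw-44.2 98.21403851228456 r 0.1106698818557363 z 0.2756747408266569 [-10.6   7.4  -3.3] [1.51 2.02 0.12]
```

Request:
move_arm:
  commands:
    - {"claw": 0.2, "travel": [0, 0, 0], "turn": 0}
    - {"claw": 0.2, "travel": [0, 0, 0], "turn": 0}
    - {"claw": 0.2, "travel": [0, 0, 0], "turn": 0}
    - {"claw": 0.2, "travel": [0, 0, -3.5], "turn": 0}
    - {"claw": 0.2, "travel": [-1.5, 0, -3.5], "turn": 0}

```text
time: 20.37
ee_pos: [0.645, 0.132, 0.3455]
tcp_rot: [-179.9, -0.1, 142.5]
wrist_force: [0.7, 0.3, 1.1]
opening: 0.051
```

Request:
move_arm:
  commands:
    - {"claw": 0.2, "travel": [-1, 0, 0], "turn": 0}
    - {"claw": 0.2, "travel": [0, 0, 0], "turn": 0}
    - {"claw": 0.2, "travel": [0, 0, 0], "turn": 0}

```text
time: 20.62
ee_pos: [0.6545, 0.1248, 0.3461]
tcp_rot: [180.0, 0.1, 142.3]
wrist_force: [-0.4, 0.1, -1.2]
opening: 0.0514
```

```bash
python3 k.py;python3 -c "
from h import *
p=snap('wrist','w12')
t=np.array([.6364,.1393])
for z in(.125,.134): print(z,proj('wrist',[[*t,z]],p))
snap('scene','s12',(230,400,100,230),4)"
```

```text
cover est deg 98.58284210580365 yaw-44.2 98.13631949190165 r 0.13752861690815005 z 0.346061330429648 [-0.4  0.1 -1.2] [ 0.01 -0.04  0.02]
0.125 [[279.37339715 204.52987283]]
0.134 [[279.46653585 209.08419277]]
```

View pics/w12.png

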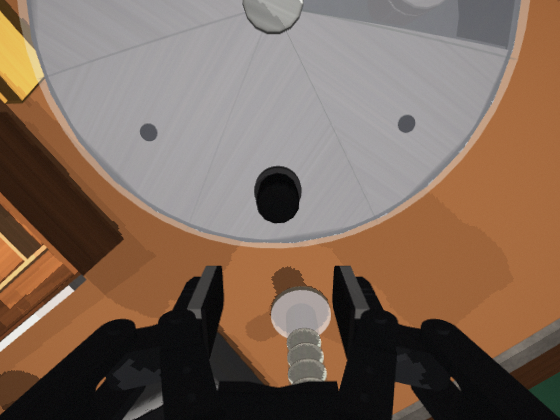

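View pics/s12.png

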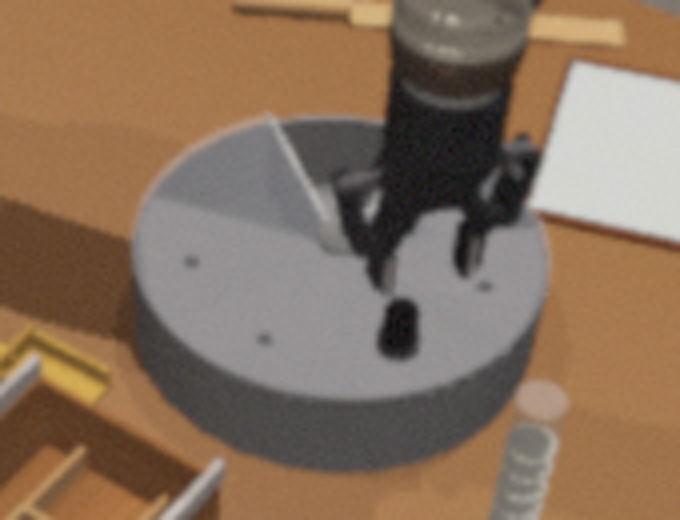

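```bash
python3 -c "
from h import *
import pickle
p=pickle.load(open('pics/w12.pkl','rb'))
print(unproj('wrist',[(301,311)],.005,p),unproj('top',[(226,141)],.005),'canister',unproj('top',[(402,138)],.2))"
```

```text
[[0.77303397 0.0641288  0.005     ]] [[0.77508324 0.06222977 0.005     ]] canister [[ 0.7101374  -0.30354699  0.2       ]]
```

Request:
move_arm:
  commands:
    - {"claw": 0.2, "travel": [0, 0, -3.5], "turn": 0}
    - {"claw": 0.2, "travel": [0, 0, -3], "turn": 0}
    - {"claw": 0.2, "travel": [0, 0, 0], "turn": 0}

```text
time: 20.97
ee_pos: [0.6534, 0.1256, 0.4163]
tcp_rot: [179.7, 0.2, 142.4]
wrist_force: [0.4, 0.2, 2.5]
opening: 0.0516
```

Request:
move_arm:
  commands:
    - {"claw": 0.2, "travel": [0, 0, 0], "turn": -6.27}
    - {"claw": 0.2, "travel": [0, 0, 0], "turn": -6.27}
    - {"claw": 0.2, "travel": [0, 0, 0], "turn": -6.27}
    - {"claw": 0.2, "travel": [0, 0, 0], "turn": -6.27}
    - {"claw": 0.2, "travel": [0, 0, 0], "turn": -6.27}

```text
time: 21.38
ee_pos: [0.6538, 0.1257, 0.4099]
tcp_rot: [-180.0, -0.1, 174.1]
wrist_force: [0.4, -0.4, 1.5]
opening: 0.0514
```

Request:
move_arm:
  commands:
    - {"claw": 0.2, "travel": [0, 0, 0], "turn": -6.27}
    - {"claw": 0.2, "travel": [1.1, -3.9, 0], "turn": 0}
    - {"claw": 0.2, "travel": [1.1, -3.9, 0], "turn": 0}
    - {"claw": 0.2, "travel": [1.1, -3.9, 0], "turn": 0}
    - {"claw": 0.2, "travel": [1.1, -3.9, 0], "turn": 0}

```text
time: 21.8
ee_pos: [0.6092, -0.0315, 0.4099]
tcp_rot: [-180.0, -0.1, -179.9]
wrist_force: [1.4, -0.8, 0.6]
opening: 0.0512
```

Request:
move_arm:
  commands:
    - {"claw": 0.2, "travel": [1.1, -3.9, 0], "turn": 0}
    - {"claw": 0.2, "travel": [1.1, -3.9, 0], "turn": 0}
    - {"claw": 0.2, "travel": [1.1, -3.9, 0], "turn": 0}
    - {"claw": 0.2, "travel": [1.1, -3.9, 0], "turn": 0}
    - {"claw": 0.2, "travel": [1.1, -3.9, 0], "turn": 0}

```text
time: 22.22
ee_pos: [0.5542, -0.227, 0.4102]
tcp_rot: [180.0, -0.0, -179.9]
wrist_force: [1.1, 0.6, -0.5]
opening: 0.0514
```

Request:
move_arm:
  commands:
    - {"claw": 0.6, "travel": [0.9, -3.9, 0], "turn": 0}
    - {"claw": 0.6, "travel": [0.9, -3.9, 0], "turn": 0}
    - {"claw": 0.6, "travel": [0.9, -3.9, 0], "turn": 0}
    - {"claw": 0.6, "travel": [0, 0, 0], "turn": 0}
    - {"claw": 0.6, "travel": [0, 0, 0], "turn": 0}

```text
time: 22.63
ee_pos: [0.5276, -0.3444, 0.4095]
tcp_rot: [179.9, -0.1, 179.8]
wrist_force: [0.1, 0.1, 0.6]
opening: 0.0683
```

```bash
python3 g.py .5190 -.3835 .275 180;python3 -c "
from h import *
p=snap('wrist','w13');print(proj('wrist',[[.519,-.3835,.122],[.519,-.189,.122]],p))"
```

```text
t 22.63 ee [ 0.5276 -0.3444  0.4095] rot [ 1.799e+02 -1.000e-01  1.798e+02] op 0.0683 q6 -33.0
travel cm [ 0.82 -3.92 13.45] turn -0.2
[[228.19854175 199.93477159]
 [471.32427293 199.3402104 ]]
```

View pics/w13.png

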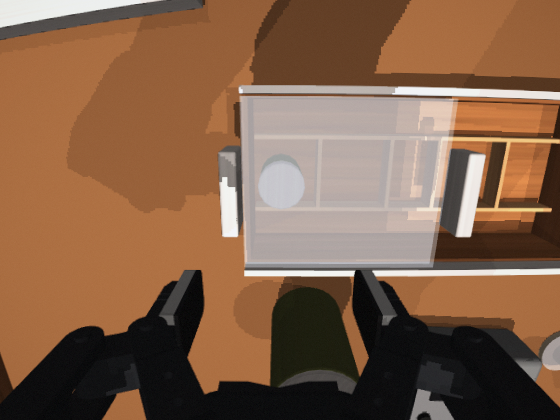

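Request:
move_arm:
  commands:
    - {"claw": 0.6, "travel": [0.8, -3.7, 0], "turn": -0.2}
    - {"claw": 0.6, "travel": [0, 0, 4], "turn": 0}
    - {"claw": 0.6, "travel": [0, 0, 4], "turn": 0}
    - {"claw": 0.6, "travel": [0, 0, 3.5], "turn": 0}
    - {"claw": 0.6, "travel": [0, 0, 1.9], "turn": 0}

```text
time: 23.1
ee_pos: [0.5202, -0.3775, 0.2719]
tcp_rot: [179.8, -0.2, -179.7]
wrist_force: [0.0, 0.2, -0.5]
opening: 0.0685
```

Request:
move_arm:
  commands:
    - {"claw": -1, "travel": [0, 0, 0], "turn": 0}
    - {"claw": -1, "travel": [0, 0, 0], "turn": 0}
    - {"claw": -1, "travel": [0, 0, 0], "turn": 0}
    - {"claw": -1, "travel": [0, 0, 0], "turn": 0}
    - {"claw": -1, "travel": [0, 0, 0], "turn": 0}

```text
time: 23.52
ee_pos: [0.521, -0.3799, 0.2797]
tcp_rot: [-179.8, 0.2, -179.8]
wrist_force: [0.5, -0.6, 5.7]
opening: 0.013
```

Request:
move_arm:
  commands:
    - {"claw": -1, "travel": [0, 0, 0], "turn": 0}
    - {"claw": -1, "travel": [0, 0, 0], "turn": 0}
    - {"claw": -1, "travel": [0, 0, 0], "turn": 0}

```text
time: 23.77
ee_pos: [0.521, -0.38, 0.2796]
tcp_rot: [-179.9, 0.2, -179.8]
wrist_force: [0.9, 1.6, 6.8]
opening: 0.0125
```

Request:
move_arm:
  commands:
    - {"claw": -1, "travel": [0, 2.5, 0], "turn": 0}
    - {"claw": -1, "travel": [0, 3.3, 0], "turn": 0}
    - {"claw": -1, "travel": [0, 3.3, 0], "turn": 0}
    - {"claw": -1, "travel": [0, 3.3, 0], "turn": 0}
    - {"claw": -1, "travel": [0, 2.8, 0], "turn": 0}
  squeeze: 60

```text
time: 24.18
ee_pos: [0.5211, -0.227, 0.2798]
tcp_rot: [-179.8, 0.4, -179.8]
wrist_force: [11.2, -6.3, 1.3]
opening: 0.0124
```

Request:
move_arm:
  commands:
    - {"claw": -1, "travel": [0, 0.8, 0], "turn": 0}
    - {"claw": -1, "travel": [0, 0.5, 0], "turn": 0}
    - {"claw": -1, "travel": [0, 0, 0], "turn": 0}

```text
time: 24.43
ee_pos: [0.5213, -0.2145, 0.2798]
tcp_rot: [-179.8, 0.4, -179.7]
wrist_force: [7.4, -3.0, 1.7]
opening: 0.0124
```

Request:
move_arm:
  commands:
    - {"claw": -1, "travel": [0, 0.2, 0], "turn": 0}
    - {"claw": -1, "travel": [0, 0, 0], "turn": 0}
    - {"claw": 0.3, "travel": [0, 0, 0], "turn": 0}
    - {"claw": 0.3, "travel": [0, 0, 0], "turn": 0}
    - {"claw": 0.3, "travel": [0, 0, 0], "turn": 0}

```text
time: 24.85
ee_pos: [0.5198, -0.2127, 0.2776]
tcp_rot: [180.0, 0.0, -179.8]
wrist_force: [-0.6, -1.0, 0.4]
opening: 0.0484
```

Request:
move_arm:
  commands:
    - {"claw": 0.6, "travel": [0, 0, -4], "turn": 0}
    - {"claw": 0.6, "travel": [0, 0, -4], "turn": 0}
    - {"claw": 0.6, "travel": [0, 0, -4], "turn": 0}
    - {"claw": 0.6, "travel": [0, -2, 0], "turn": 0}
    - {"claw": 0.6, "travel": [0, -2, 0], "turn": 0}

```text
time: 25.27
ee_pos: [0.5201, -0.2525, 0.4006]
tcp_rot: [-179.9, 0.3, -179.7]
wrist_force: [0.9, 0.3, -0.6]
opening: 0.0681
```

Request:
move_arm:
  commands:
    - {"claw": 1, "travel": [0, -2, 0], "turn": 6.5}
    - {"claw": 1, "travel": [0, 0, 0], "turn": 6.5}
    - {"claw": 1, "travel": [0, 0, 0], "turn": 6.5}
    - {"claw": 1, "travel": [0, 0, 0], "turn": 6.5}
    - {"claw": 1, "travel": [0, 0, 0], "turn": 6.5}

```text
time: 25.68
ee_pos: [0.5199, -0.2728, 0.397]
tcp_rot: [180.0, -0.0, 147.4]
wrist_force: [-0.3, -0.0, -0.3]
opening: 0.0851
```

```bash
python3 g.py .519 -.338 .345 90;python3 -c "
from h import *
p=snap('wrist','w14')
snap('top','t14',(255,435,190,295),4.4)"
```

```text
t 25.68 ee [ 0.5199 -0.2728  0.397 ] rot [180.   -0.  147.4] op 0.0851 q6 4.9
travel cm [-3.44 -5.54  5.2 ] turn 57.4
```

View pics/w14.png

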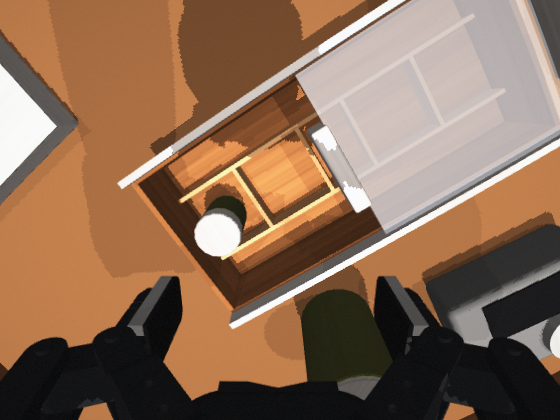

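```bash
python3 -c "
from h import *
import pickle
p=pickle.load(open('pics/w14.pkl','rb'))
print(unproj('wrist',[(218,232)],.072,p))"
```

```text
[[ 0.51793908 -0.33831905  0.072     ]]
```

Request:
move_arm:
  commands:
    - {"claw": 1, "travel": [0, 0, 0], "turn": 7.1}
    - {"claw": 1, "travel": [0, 0, 0], "turn": 7.1}
    - {"claw": 1, "travel": [0, 0, 0], "turn": 7.1}
    - {"claw": 1, "travel": [0, 0, 0], "turn": 7.1}
    - {"claw": 1, "travel": [0, 0, 0], "turn": 7.1}

```text
time: 26.2
ee_pos: [0.5199, -0.2726, 0.397]
tcp_rot: [180.0, -0.0, 112.2]
wrist_force: [-0.5, 0.3, -0.4]
opening: 0.0857
```

Request:
move_arm:
  commands:
    - {"claw": 1, "travel": [0, 0, 0], "turn": 7.1}
    - {"claw": 1, "travel": [0, 0, 0], "turn": 7.1}
    - {"claw": 1, "travel": [0, 0, 0], "turn": 7.1}
    - {"claw": 1, "travel": [-2, 0, 0], "turn": 0.6}
    - {"claw": 1, "travel": [-2, 0, 0], "turn": 0}

```text
time: 26.62
ee_pos: [0.5206, -0.3123, 0.3974]
tcp_rot: [180.0, 0.0, 90.6]
wrist_force: [-1.1, -0.8, -0.5]
opening: 0.0854
```

Request:
move_arm:
  commands:
    - {"claw": 1, "travel": [0, 0, 3], "turn": 0}
    - {"claw": 1, "travel": [0, 0, 2], "turn": 0}
    - {"claw": 1, "travel": [0, 0, 0], "turn": 0}
    - {"claw": 1, "travel": [0, 0, 0], "turn": 0}

```text
time: 26.95
ee_pos: [0.5202, -0.3125, 0.3464]
tcp_rot: [-179.9, -0.1, 90.5]
wrist_force: [0.5, -0.7, 0.5]
opening: 0.0852
```

```bash
python3 g.py .519 -.338 .2157 90;python3 -c "
from h import *
p=snap('wrist','w15');print(proj('wrist',[[.519,-.338,.072]],p))"
```

```text
t 26.95 ee [ 0.5202 -0.3125  0.3464] rot [-1.799e+02 -1.000e-01  9.050e+01] op 0.0852 q6 58.5
travel cm [-2.56 -0.11 13.06] turn 0.5
[[277.39179271 244.92447619]]
```

View pics/w15.png

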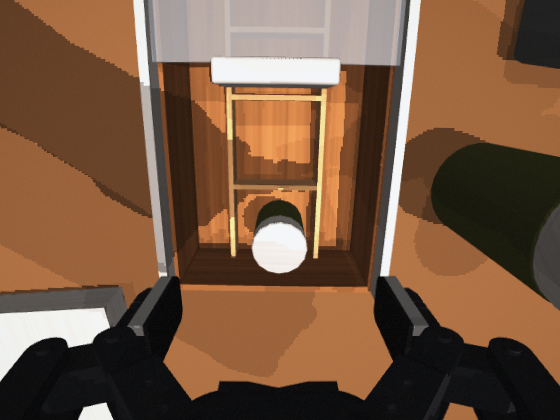

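Request:
move_arm:
  commands:
    - {"claw": 1, "travel": [-2.55, 0, 0], "turn": 0.5}
    - {"claw": 1, "travel": [0, 0, 3.5], "turn": 0}
    - {"claw": 1, "travel": [0, 0, 3.5], "turn": 0}
    - {"claw": 1, "travel": [0, 0, 3.1], "turn": 0}
    - {"claw": 1, "travel": [0, 0, 2], "turn": 0}

```text
time: 27.42
ee_pos: [0.5205, -0.338, 0.2247]
tcp_rot: [-180.0, -0.0, 89.9]
wrist_force: [0.2, -0.7, -0.2]
opening: 0.0853
```

Request:
move_arm:
  commands:
    - {"claw": 1, "travel": [0, 0, 0.9], "turn": 0}
    - {"claw": 1, "travel": [0, 0, 0], "turn": 0}
    - {"claw": 1, "travel": [0, 0, 0], "turn": 0}

```text
time: 27.67
ee_pos: [0.5211, -0.3384, 0.2188]
tcp_rot: [179.9, 0.1, 89.9]
wrist_force: [0.4, -0.5, -0.1]
opening: 0.0857
```

Request:
move_arm:
  commands:
    - {"claw": -1, "travel": [0, 0, 0], "turn": 0}
    - {"claw": -1, "travel": [0, 0, 0], "turn": 0}
    - {"claw": -1, "travel": [0, 0, 0], "turn": 0}
    - {"claw": -1, "travel": [0, 0, 0], "turn": 0}
    - {"claw": -1, "travel": [0, 0, 0], "turn": 0}
  squeeze: 40

```text
time: 28.08
ee_pos: [0.5208, -0.3384, 0.2184]
tcp_rot: [179.9, 0.1, 89.8]
wrist_force: [-1.5, 1.4, 6.2]
opening: 0.0428
```

Request:
move_arm:
  commands:
    - {"claw": -1, "travel": [0, 0, 0], "turn": 0}
    - {"claw": -1, "travel": [0, 0, 0], "turn": 0}
    - {"claw": -1, "travel": [0, 0, -2], "turn": 0}
    - {"claw": -1, "travel": [0, 0, 0], "turn": 0}

```text
time: 28.42
ee_pos: [0.5211, -0.3386, 0.2401]
tcp_rot: [179.8, 0.1, 89.8]
wrist_force: [0.5, -0.3, 0.2]
opening: 0.0428
```

Request:
move_arm:
  commands:
    - {"claw": -1, "travel": [0, 0, -4], "turn": 0}
    - {"claw": -1, "travel": [0, 0, -4], "turn": 0}
    - {"claw": -1, "travel": [0, 0, -4], "turn": 0}
    - {"claw": -1, "travel": [0, 0, -4], "turn": 0}
    - {"claw": -1, "travel": [3, 0, 0], "turn": 0}

```text
time: 28.83
ee_pos: [0.5211, -0.3113, 0.4062]
tcp_rot: [179.3, 0.5, 89.6]
wrist_force: [1.8, 0.8, 0.3]
opening: 0.0432
```

Request:
move_arm:
  commands:
    - {"claw": -1, "travel": [4, -0.17, 0], "turn": 0}
    - {"claw": -1, "travel": [4, -0.17, 0], "turn": 0}
    - {"claw": -1, "travel": [4, -0.17, 0], "turn": 0}
    - {"claw": -1, "travel": [4, -0.17, 0], "turn": 0}
    - {"claw": -1, "travel": [4, -0.17, 0], "turn": 0}

```text
time: 29.25
ee_pos: [0.5123, -0.1066, 0.3966]
tcp_rot: [180.0, 0.0, 89.8]
wrist_force: [1.3, 0.6, -1.8]
opening: 0.0426
```

Request:
move_arm:
  commands:
    - {"claw": -1, "travel": [4, -0.17, 0], "turn": 0}
    - {"claw": -1, "travel": [4, -0.17, 0], "turn": 0}
    - {"claw": -1, "travel": [4, -0.17, 0], "turn": 0}
    - {"claw": -1, "travel": [4, -0.17, 0], "turn": 0}
    - {"claw": -1, "travel": [4, -0.17, 0], "turn": 0}

```text
time: 29.67
ee_pos: [0.5043, 0.0937, 0.3968]
tcp_rot: [180.0, -0.0, 89.8]
wrist_force: [-0.0, -0.7, -0.8]
opening: 0.0425
```

Request:
move_arm:
  commands:
    - {"claw": -1, "travel": [4, -0.17, 0], "turn": 0}
    - {"claw": -1, "travel": [4, -0.17, 0], "turn": 0}
    - {"claw": -1, "travel": [4, -0.17, 0], "turn": 0}
    - {"claw": -1, "travel": [4, -0.17, 0], "turn": 0}
    - {"claw": -1, "travel": [4, -0.17, 0], "turn": 0}

```text
time: 30.08
ee_pos: [0.4964, 0.2939, 0.3967]
tcp_rot: [180.0, -0.0, 89.8]
wrist_force: [0.9, -0.7, -1.0]
opening: 0.0427
```

```bash
python3 g.py .4952 .2943 .345 209.2
```

```text
t 30.08 ee [0.4964 0.2939 0.3967] rot [180.   -0.   89.8] op 0.0427 q6 120.8
travel cm [ 0.04 -0.12  5.17] turn -119.4
```

Request:
move_arm:
  commands:
    - {"claw": -1, "travel": [0, 0, 0], "turn": -7.02}
    - {"claw": -1, "travel": [0, 0, 0], "turn": -7.02}
    - {"claw": -1, "travel": [0, 0, 0], "turn": -7.02}
    - {"claw": -1, "travel": [0, 0, 0], "turn": -7.02}
    - {"claw": -1, "travel": [0, 0, 0], "turn": -7.02}

```text
time: 30.5
ee_pos: [0.4969, 0.2921, 0.3964]
tcp_rot: [180.0, 0.0, 125.3]
wrist_force: [0.5, 0.7, -1.1]
opening: 0.0428
```

Request:
move_arm:
  commands:
    - {"claw": -1, "travel": [0, 0, 0], "turn": -7.02}
    - {"claw": -1, "travel": [0, 0, 0], "turn": -7.02}
    - {"claw": -1, "travel": [0, 0, 0], "turn": -7.02}
    - {"claw": -1, "travel": [0, 0, 0], "turn": -7.02}
    - {"claw": -1, "travel": [0, 0, 0], "turn": -7.02}

```text
time: 30.92
ee_pos: [0.497, 0.2919, 0.3965]
tcp_rot: [180.0, 0.0, 160.4]
wrist_force: [-0.1, -0.4, -1.2]
opening: 0.043
```

Request:
move_arm:
  commands:
    - {"claw": -1, "travel": [0, 0, 0], "turn": -7.02}
    - {"claw": -1, "travel": [0, 0, 0], "turn": -7.02}
    - {"claw": -1, "travel": [0, 0, 0], "turn": -7.02}
    - {"claw": -1, "travel": [0, 0, 0], "turn": -7.02}
    - {"claw": -1, "travel": [0, 0, 0], "turn": -7.02}

```text
time: 31.33
ee_pos: [0.497, 0.2919, 0.3965]
tcp_rot: [180.0, 0.0, -164.5]
wrist_force: [-0.8, -0.0, -0.2]
opening: 0.043
```

Request:
move_arm:
  commands:
    - {"claw": -1, "travel": [0, 0, 0], "turn": -7.02}
    - {"claw": -1, "travel": [0, 0, 0], "turn": -7.02}
    - {"claw": -1, "travel": [0, 0, 2.5], "turn": 0}
    - {"claw": -1, "travel": [0, 0, 2.5], "turn": 0}
    - {"claw": -1, "travel": [0, 0, 0], "turn": 0}

```text
time: 31.75
ee_pos: [0.4964, 0.2915, 0.3417]
tcp_rot: [-180.0, -0.4, -150.8]
wrist_force: [-0.4, -0.1, -2.8]
opening: 0.0429
```

```bash
python3 g.py .4952 .2943 .219 209.2; python3 -c "
from h import *
p=snap('wrist','w16');print(proj('wrist',[[.544,.207,.087]]+[[.544+.15*np.cos(np.deg2rad(19.2+a)),.207+.15*np.sin(np.deg2rad(19.2+a)),.087] for a in (75,100,125)],p))
snap('scene','s16',(230,400,100,230),4)"
```

```text
t 31.75 ee [0.4964 0.2915 0.3417] rot [-180.    -0.4 -150.8] op 0.0429 q6 1.2
travel cm [-0.11  0.3  12.27] turn -0.0
[[141.40956367 226.18236817]
 [328.85206581 304.10633336]
 [352.94056878 226.04629203]
 [337.6571703  134.23233363]]
```

View pics/w16.png

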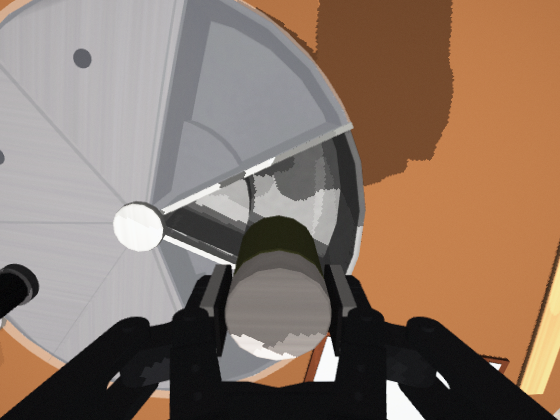

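View pics/s16.png

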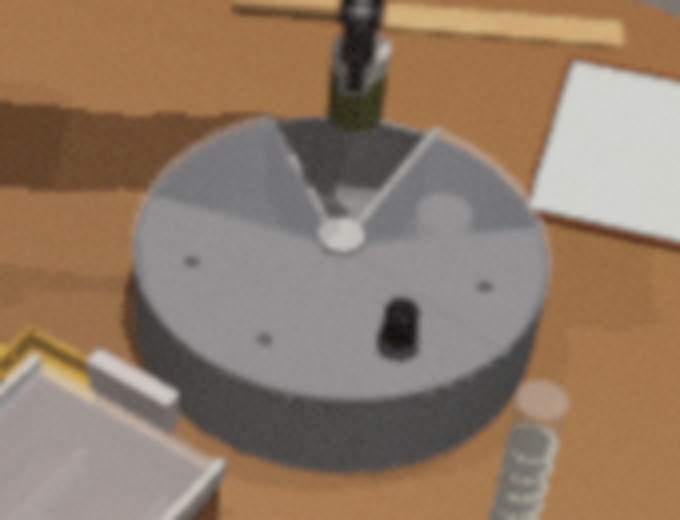

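Request:
move_arm:
  commands:
    - {"claw": -1, "travel": [-0.1, 0.2, 2], "turn": 0}
    - {"claw": -1, "travel": [0, 0, 3], "turn": 0}
    - {"claw": -1, "travel": [0, 0, 3], "turn": 0}
    - {"claw": -1, "travel": [0, 0, 2], "turn": 0}
    - {"claw": -1, "travel": [0, 0, 1], "turn": 0}

```text
time: 32.27
ee_pos: [0.4967, 0.294, 0.2357]
tcp_rot: [-180.0, -0.1, -150.8]
wrist_force: [-0.5, 0.3, -2.4]
opening: 0.0427
```

Request:
move_arm:
  commands:
    - {"claw": -1, "travel": [0, 0, 0.4], "turn": 0}
    - {"claw": -1, "travel": [0, 0, 0], "turn": 0}
    - {"claw": -1, "travel": [0, 0, 0], "turn": 0}

```text
time: 32.52
ee_pos: [0.4973, 0.2944, 0.2349]
tcp_rot: [180.0, 0.1, -150.8]
wrist_force: [0.2, -0.3, -0.3]
opening: 0.0427
```

Request:
move_arm:
  commands:
    - {"claw": -1, "travel": [0, 0, 0.7], "turn": 0}
    - {"claw": -1, "travel": [0, 0, 0.5], "turn": 0}
    - {"claw": -1, "travel": [0, 0, 0], "turn": 0}
    - {"claw": -1, "travel": [0, 0, 0], "turn": 0}

```text
time: 32.85
ee_pos: [0.4967, 0.294, 0.2207]
tcp_rot: [180.0, -0.0, -150.8]
wrist_force: [0.7, 0.2, -0.4]
opening: 0.0432
```

Request:
move_arm:
  commands:
    - {"claw": -1, "travel": [0, 0, 0.25], "turn": 0}
    - {"claw": -1, "travel": [0, 0, 0], "turn": 0}
    - {"claw": -1, "travel": [0, 0, 0], "turn": 0}

```text
time: 33.1
ee_pos: [0.4968, 0.294, 0.2184]
tcp_rot: [180.0, 0.0, -150.8]
wrist_force: [0.0, -0.3, 0.3]
opening: 0.0429
```

On the floor. I'll release it and rise.

Request:
move_arm:
  commands:
    - {"claw": 0.28, "travel": [0, 0, 0], "turn": 0}
    - {"claw": 0.28, "travel": [0, 0, 0], "turn": 0}
    - {"claw": 0.28, "travel": [0, 0, 0], "turn": 0}
    - {"claw": 0.28, "travel": [0, 0, -2], "turn": 0}
    - {"claw": 0.28, "travel": [0, 0, -3], "turn": 0}

```text
time: 33.52
ee_pos: [0.4961, 0.2936, 0.2661]
tcp_rot: [-180.0, -0.3, -150.8]
wrist_force: [0.7, -0.6, -0.4]
opening: 0.0541
```

Request:
move_arm:
  commands:
    - {"claw": 0.28, "travel": [0, 0, -4], "turn": 0}
    - {"claw": 0.28, "travel": [0, 0, -4], "turn": 0}
    - {"claw": 0.28, "travel": [0, 0, -1], "turn": 0}
    - {"claw": 0.28, "travel": [0, 0, 0], "turn": 0}

```text
time: 33.85
ee_pos: [0.4971, 0.2943, 0.3629]
tcp_rot: [180.0, 0.4, -150.8]
wrist_force: [1.0, -0.2, -0.5]
opening: 0.0547
```

```bash
python3 g.py .6364 .1393 .36 144.2; python3 -c "
from h import *
p=snap('wrist','w17')
snap('scene','s17')"
```

```text
t 33.85 ee [0.4971 0.2943 0.3629] rot [ 180.     0.4 -150.8] op 0.0547 q6 1.4
travel cm [ -4.6  -20.32   0.32] turn 65.0
```

View pics/w17.png

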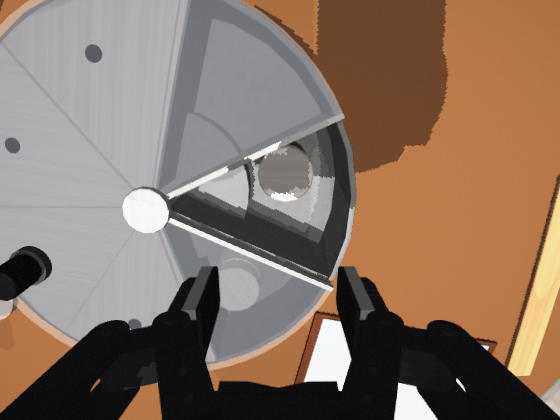

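View pics/s17.png

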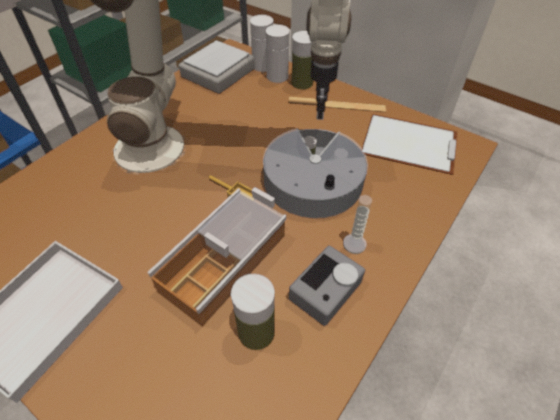

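```bash
python3 -c "
from h import *
import pickle
p=pickle.load(open('pics/w17.pkl','rb'))
im=cv2.imread('pics/w17_raw.png');cv2.imwrite('pics/w17z.png',cv2.resize(im[100:320,130:370],None,fx=3.3,fy=3.3,interpolation=cv2.INTER_CUBIC))
a=np.deg2rad(19.2+np.array([50,100]))
W=np.c_[.5435+.104*np.cos(a),.2067+.104*np.sin(a)];print(W)
for q,w in (((285,169),W[1]),((238,285),W[0])):
  x=unproj('wrist',[q],.072,p)[0];print(x,np.linalg.norm(x[:2]-w))
im=cv2.imread('pics/s17_raw.png');cv2.imwrite('pics/s17z.png',cv2.resize(im[110:220,250:380],None,fx=6,fy=5.4,interpolation=cv2.INTER_CUBIC))
"
```

```text
[[0.58043112 0.30392187]
 [0.4927626  0.2974839 ]]
[0.46816559 0.28456366 0.072     ] 0.027783903080469827
[0.57686758 0.29905832 0.072     ] 0.006029339863275588
```

View pics/w17z.png

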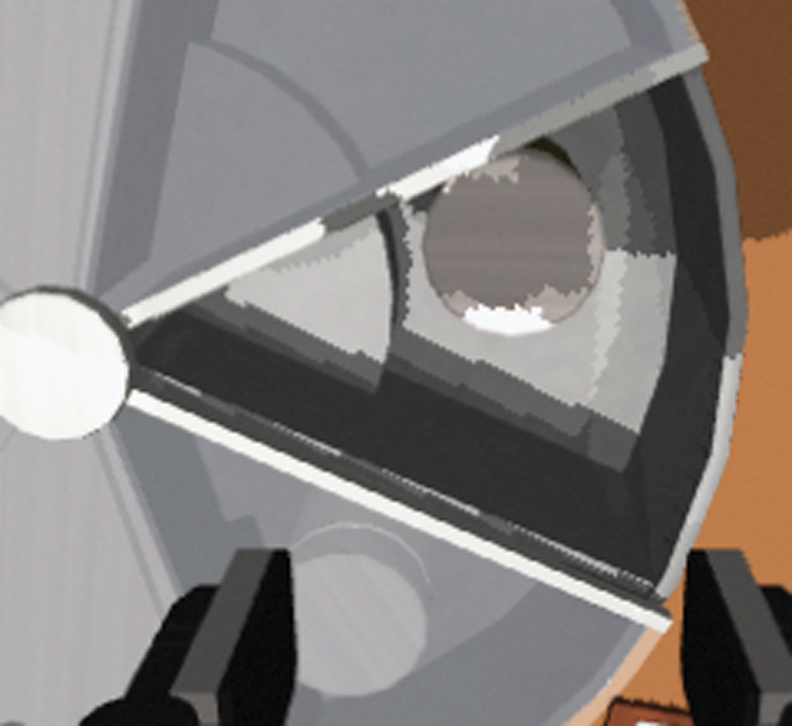

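View pics/s17z.png

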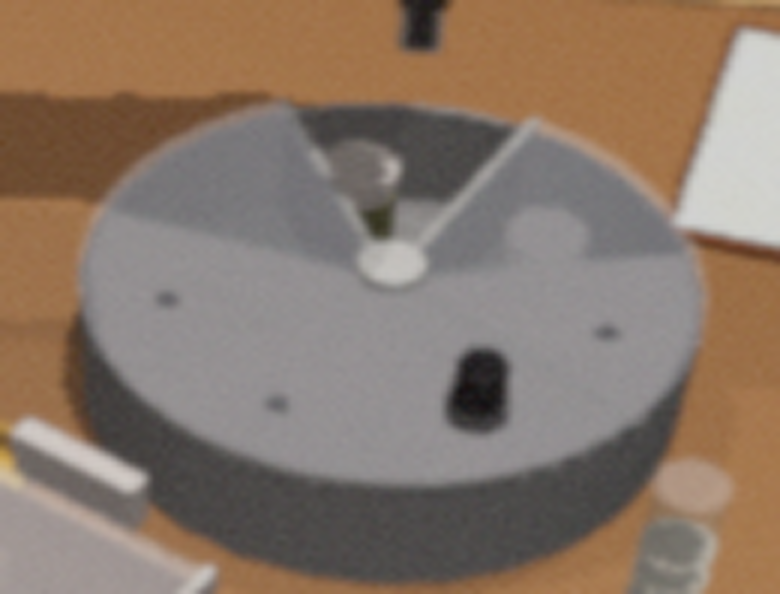

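```bash
cat > cyl.py <<'E'
from h import *
import pickle
def rings(x,y,tx=0,ty=0,z0=.006):
    a=np.linspace(0,2*np.pi,60);ax=np.array([tx,ty,1]);ax/=np.linalg.norm(ax)
    u=np.cross(ax,[0,1,0]);u/=np.linalg.norm(u);v=np.cross(ax,u)
    b=np.array([x,y,z0])
    return b+.022*(np.cos(a)[:,None]*u+np.sin(a)[:,None]*v), b+.066*ax+.022*(np.cos(a)[:,None]*u+np.sin(a)[:,None]*v)
def draw(cam,name,P,crop,s,out):
    p=pickle.load(open(f'pics/{name}.pkl','rb'));im=cv2.imread(f'pics/{name}_raw.png');x0,x1,y0,y1=crop
    im=cv2.resize(im[y0:y1,x0:x1],None,fx=s,fy=s,interpolation=cv2.INTER_CUBIC)
    for pr,col in P:
        for r in rings(*pr):
            q=((proj(cam,r,p)-[x0,y0]+.5)*s-.5).round().astype(int)
            cv2.polylines(im,[q.reshape(-1,1,2)],True,col,1)
    cv2.imwrite(f'pics/{out}.png',im)
E
python3 -c "
from cyl import *
import pickle
p=pickle.load(open('pics/w17.pkl','rb'))
x=unproj('wrist',[(286,172.7)],.072,p)[0];print(x, x[:2]-[.5435,.2067], np.hypot(*(x[:2]-[.5435,.2067])))
P=[((x[0],x[1]),(0,0,255)),((.5769,.2991),(255,0,0))]
draw('wrist','w17',P,(130,370,100,320),3.3,'c17w');draw('scene','s17',P,(270,360,120,180),8,'c17s')
"
```

```text
[0.4703184  0.28667561 0.072     ] [-0.0731816   0.07997561] 0.1084050086136997Traceback (most recent call last):
  File "<string>", line 7, in <module>
    draw('wrist','w17',P,(130,370,100,320),3.3,'c17w');draw('scene','s17',P,(270,360,120,180),8,'c17s')
    ~~~~^^^^^^^^^^^^^^^^^^^^^^^^^^^^^^^^^^^^^^^^^^^^^^
  File "cyl.py", line 12, in draw
    for r in rings(*pr):
             ~~~~~^^^^^
  File "cyl.py", line 4, in rings
    a=np.linspace(0,2*np.pi,60);ax=np.array([tx,ty,1]);ax/=np.linalg.norm(ax)
                                                       ^^^^^^^^^^^^^^^^^^^^^^
numpy._core._exceptions._UFuncOutputCastingError: Cannot cast ufunc 'divide' output from dtype('float64') to dtype('int64') with casting rule 'same_kind'
```

```bash
sed -i 's/\[tx,ty,1\]/[tx,ty,1.0]/' cyl.py; python3 -c "
from cyl import *
P=[((.4703,.2867),(0,0,255)),((.5769,.2991),(255,0,0))]
draw('wrist','w17',P,(130,370,100,320),3.3,'c17w');draw('scene','s17',P,(270,360,120,180),8,'c17s')
"
```

```text
(no output)
```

View pics/c17w.png

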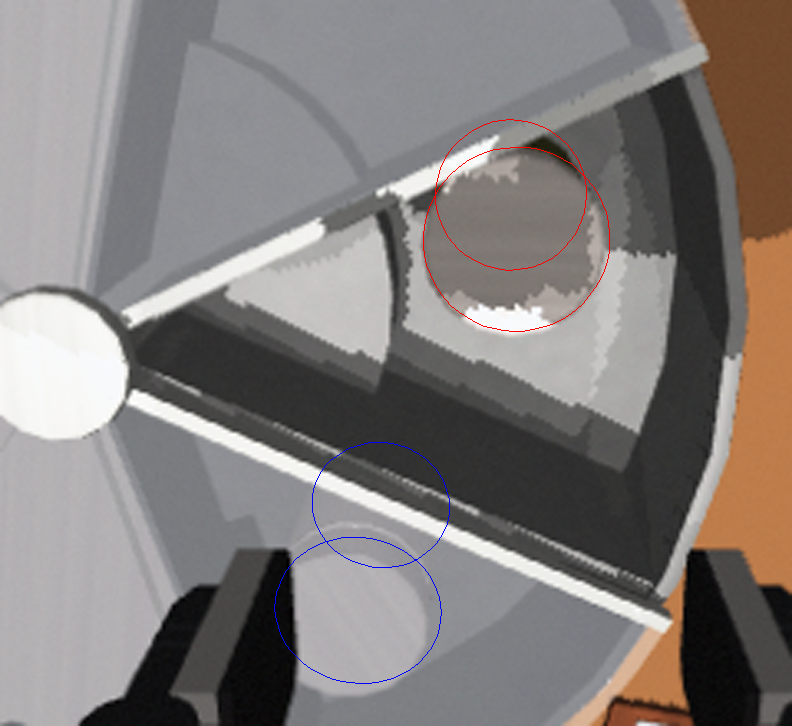

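View pics/c17s.png

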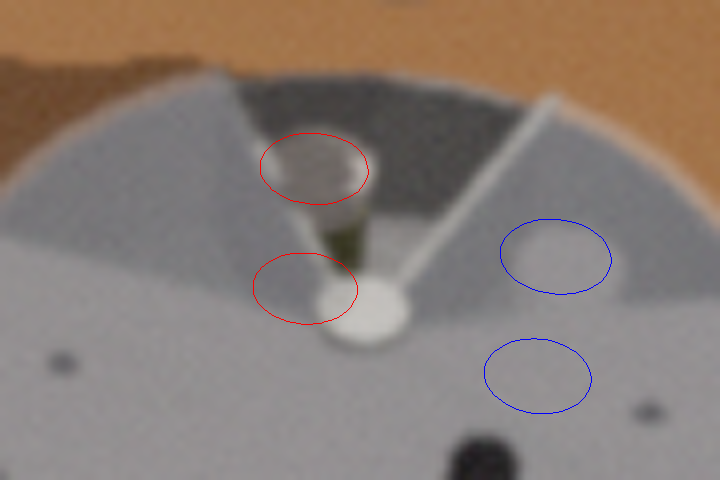

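Tin 2 stands upright but about 25 mm off the well's centre, against the divider. It was evidently nudged after release. It is within the 45 mm limit and clear of the cover, so I'll leave it and turn the cover back.

Request:
move_arm:
  commands:
    - {"claw": 0.2, "travel": [0, 0, 0], "turn": 6.5}
    - {"claw": 0.2, "travel": [0, 0, 0], "turn": 6.5}
    - {"claw": 0.2, "travel": [0, 0, 0], "turn": 6.5}
    - {"claw": 0.2, "travel": [0, 0, 0], "turn": 6.5}
    - {"claw": 0.2, "travel": [0, 0, 0], "turn": 6.5}

```text
time: 34.37
ee_pos: [0.4966, 0.2939, 0.3563]
tcp_rot: [-179.9, -0.1, 176.4]
wrist_force: [-0.3, -1.2, 0.1]
opening: 0.0511
```

Request:
move_arm:
  commands:
    - {"claw": 0.2, "travel": [0, 0, 0], "turn": 6.5}
    - {"claw": 0.2, "travel": [0, 0, 0], "turn": 6.5}
    - {"claw": 0.2, "travel": [0, 0, 0], "turn": 6.5}
    - {"claw": 0.2, "travel": [0, 0, 0], "turn": 6.5}
    - {"claw": 0.2, "travel": [0, 0, 0], "turn": 6.5}

```text
time: 34.78
ee_pos: [0.4966, 0.294, 0.3563]
tcp_rot: [-179.8, -0.1, 143.9]
wrist_force: [0.5, -0.5, -0.1]
opening: 0.0512
```

Request:
move_arm:
  commands:
    - {"claw": 0.2, "travel": [-3.4, -0.74, 0], "turn": 0}
    - {"claw": 0.2, "travel": [-3.4, -0.74, 0], "turn": 0}
    - {"claw": 0.2, "travel": [-3.4, -0.74, 0], "turn": 0}
    - {"claw": 0.2, "travel": [-3.4, -0.74, 0], "turn": 0}
    - {"claw": 0.2, "travel": [-3.4, -0.74, 0], "turn": 0}

```text
time: 35.2
ee_pos: [0.6137, 0.1632, 0.3563]
tcp_rot: [-179.9, -0.1, 144.2]
wrist_force: [-0.2, 0.5, 0.1]
opening: 0.0512
```

Request:
move_arm:
  commands:
    - {"claw": 0.2, "travel": [-3.0, -0.7, 0], "turn": 0}
    - {"claw": 0.2, "travel": [0, 0, 0], "turn": 0}
    - {"claw": 0.2, "travel": [0, 0, 0], "turn": 0}

```text
time: 35.45
ee_pos: [0.6339, 0.1398, 0.3557]
tcp_rot: [-179.8, -0.1, 144.0]
wrist_force: [-1.4, 0.9, -0.5]
opening: 0.0511
```

```bash
python3 g.py .6352 .1402 .2735 144.2; python3 -c "
from h import *
snap('wrist','w18')"
```

```text
t 35.45 ee [0.6339 0.1398 0.3557] rot [-1.798e+02 -1.000e-01  1.440e+02] op 0.0511 q6 48.4
travel cm [-0.1   0.13  8.22] turn -0.2
```

View pics/w18.png

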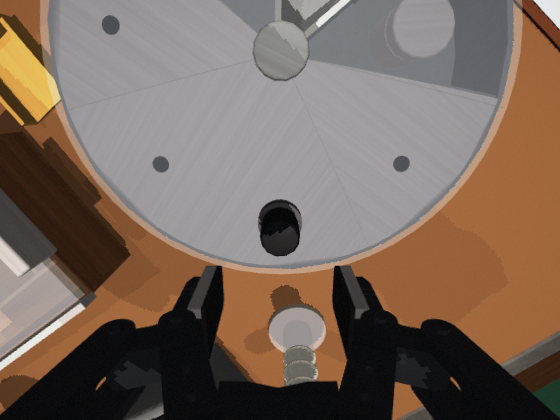

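Request:
move_arm:
  commands:
    - {"claw": 0.2, "travel": [-0.1, 0.1, 3], "turn": -0.2}
    - {"claw": 0.2, "travel": [0, 0, 3], "turn": 0}
    - {"claw": 0.2, "travel": [0, 0, 1.5], "turn": 0}
    - {"claw": 0.2, "travel": [0, 0, 0.6], "turn": 0}
    - {"claw": 0.2, "travel": [0, 0, 0], "turn": 0}

```text
time: 35.92
ee_pos: [0.6335, 0.1424, 0.2755]
tcp_rot: [-179.9, -0.1, 144.5]
wrist_force: [-0.2, -0.4, 0.8]
opening: 0.0512
```

Request:
move_arm:
  commands:
    - {"claw": -1, "travel": [0, 0, 0], "turn": 0}
    - {"claw": -1, "travel": [0, 0, 0], "turn": 0}
    - {"claw": -1, "travel": [0, 0, 0], "turn": 0}
    - {"claw": -1, "travel": [0, 0, 0], "turn": 0}
    - {"claw": -1, "travel": [0, 0, 0], "turn": 0}
  squeeze: 45

```text
time: 36.33
ee_pos: [0.6347, 0.1418, 0.2794]
tcp_rot: [179.9, 0.1, 144.4]
wrist_force: [-1.9, 0.5, 6.0]
opening: 0.024
```

Request:
move_arm:
  commands:
    - {"claw": -1, "travel": [0, 0, 0], "turn": 0}
    - {"claw": -1, "travel": [0, 0, -0.6], "turn": 0}
    - {"claw": -1, "travel": [0, 0, -0.65], "turn": 0}
    - {"claw": -1, "travel": [0, 0, 0], "turn": 0}
    - {"claw": -1, "travel": [0, 0, 0], "turn": 0}

```text
time: 36.75
ee_pos: [0.6347, 0.1415, 0.2896]
tcp_rot: [-180.0, -0.0, 144.4]
wrist_force: [2.6, 0.6, -7.8]
opening: 0.0238
```

Request:
move_arm:
  commands:
    - {"claw": -1, "travel": [0, 0, -0.1], "turn": 0}
    - {"claw": -1, "travel": [0.05, -1.0, 0], "turn": 5}
    - {"claw": -1, "travel": [0.05, -1.0, 0], "turn": 5}
    - {"claw": -1, "travel": [0.05, -1.0, 0], "turn": 5}
    - {"claw": -1, "travel": [0.05, -1.0, 0], "turn": 5}

```text
time: 37.17
ee_pos: [0.6058, 0.1136, 0.2903]
tcp_rot: [-180.0, -0.0, 124.1]
wrist_force: [2.9, 2.2, -8.2]
opening: 0.024
```

Request:
move_arm:
  commands:
    - {"claw": -1, "travel": [0.05, -1.0, 0], "turn": 5}
    - {"claw": -1, "travel": [0.05, -1.0, 0], "turn": 5}
    - {"claw": -1, "travel": [0.05, -1.0, 0], "turn": 5}
    - {"claw": -1, "travel": [0.05, -1.0, 0], "turn": 5}
    - {"claw": -1, "travel": [0.05, -1.0, 0], "turn": 5}

```text
time: 37.58
ee_pos: [0.5595, 0.0956, 0.2906]
tcp_rot: [180.0, -0.0, 99.1]
wrist_force: [3.8, 5.0, -7.5]
opening: 0.0238
```

```bash
python3 k.py
```

```text
cover est deg 53.144725081599404 yaw-44.2 54.910174158007806 r 0.1133695691111234 z 0.2906198091850927 [ 3.8  5.  -7.5] [ 0.86 -0.8  -0.28]
```

Request:
move_arm:
  commands:
    - {"claw": -1, "travel": [0.05, -1.0, 0], "turn": 5}
    - {"claw": -1, "travel": [0.05, -1.0, 0], "turn": 5}
    - {"claw": -1, "travel": [0.05, -1.0, 0], "turn": 5}
    - {"claw": -1, "travel": [0.05, -1.0, 0], "turn": 5}
    - {"claw": -1, "travel": [0.05, -1.0, 0], "turn": 5}

```text
time: 38.0
ee_pos: [0.5102, 0.099, 0.291]
tcp_rot: [179.9, -0.1, 74.1]
wrist_force: [8.3, 6.8, -8.7]
opening: 0.0241
```

Request:
move_arm:
  commands:
    - {"claw": -1, "travel": [0.05, -1.0, 0], "turn": 5}
    - {"claw": -1, "travel": [0.05, -1.0, 0], "turn": 5}
    - {"claw": -1, "travel": [0.05, -1.0, 0], "turn": 5}
    - {"claw": -1, "travel": [0.05, -1.0, 0], "turn": 5}
    - {"claw": -1, "travel": [0.05, -1.0, 0], "turn": 5}

```text
time: 38.42
ee_pos: [0.4671, 0.1229, 0.2915]
tcp_rot: [179.9, -0.2, 49.1]
wrist_force: [12.5, 6.6, -8.9]
opening: 0.0241
```

Request:
move_arm:
  commands:
    - {"claw": -1, "travel": [0, 0, 0], "turn": 0}
    - {"claw": -1, "travel": [0, 0, 0], "turn": 0}

```text
time: 38.58
ee_pos: [0.4671, 0.1231, 0.2916]
tcp_rot: [179.9, -0.2, 49.4]
wrist_force: [9.2, 5.3, -9.1]
opening: 0.024
```

```bash
python3 k.py; python3 -c "
from h import *
snap('wrist','w19')"
```

```text
cover est deg 3.2515158335969545 yaw-44.2 5.158272020835881 r 0.1152741597130133 z 0.2915692991056115 [ 9.2  5.3 -9.1] [ 1.04 -1.86 -0.48]
```

View pics/w19.png

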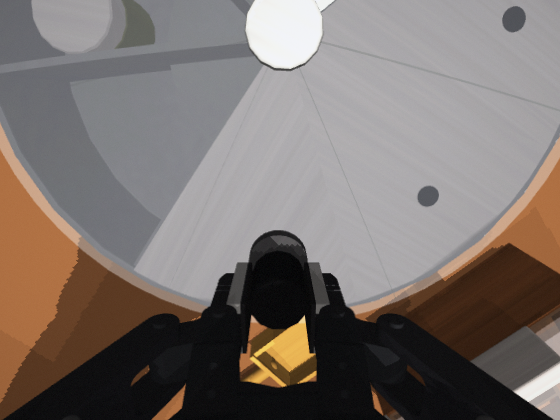

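```bash
cat > kb.py <<'E'
from h import *
import pickle,sys
# holes 255 and 305 -> target at 205
p=pickle.load(open(f'pics/{sys.argv[1]}.pkl','rb'));u=list(map(float,sys.argv[2:6]))
h=unproj('wrist',[u[:2],u[2:]],.08,p)[:,:2];print('chord',np.linalg.norm(h[1]-h[0]))
A=np.deg2rad([255,305])
r=least_squares(lambda q:(q[:2]+.115*np.c_[np.cos(A+q[2]),np.sin(A+q[2])]-h).ravel(),[.544,.207,.335])
c=r.x[:2];b=np.deg2rad(205)+r.x[2];n=np.array([np.cos(b),np.sin(b)]);d=np.array([-n[1],n[0]])
e=status.get_obs()['ee_pos'][:2]-c-.115*n
print('c',c,np.rad2deg(r.x[2]),r.fun*1000,'target',c+.115*n,'tangential mm (ccw+)',e@d*1000,'radial',e@n*1000)
E
python3 kb.py w19 428 196 514 19
```

```text
chord 0.09720361724320947
c [0.54280042 0.20640791] 19.175181304419898 [ 0.00061575  0.00035055 -0.00062129 -0.00034064] target [0.46032098 0.12626965] tangential mm (ccw+) 7.135949296006417 radial -2.659481598032851
```

Request:
move_arm:
  commands:
    - {"claw": -1, "travel": [0.1, -0.4, 0], "turn": 2.5}
    - {"claw": -1, "travel": [0.05, -0.4, 0], "turn": 2.5}
    - {"claw": -1, "travel": [0, 0, 0], "turn": 0}
    - {"claw": -1, "travel": [0, 0, 0], "turn": 0}

```text
time: 38.97
ee_pos: [0.4618, 0.1291, 0.291]
tcp_rot: [180.0, -0.1, 44.4]
wrist_force: [4.5, 3.3, -8.2]
opening: 0.0243
```

```bash
python3 k.py; python3 kb.py w19 428 196 514 19|tail -1
```

```text
cover est deg -0.7326329330515478 yaw-44.2 0.2025599549458832 r 0.11470631999333257 z 0.29099286368128097 [ 4.5  3.3 -8.2] [ 0.58 -0.97 -0.27]
c [0.54280042 0.20640791] 19.175181304419898 [ 0.00061575  0.00035055 -0.00062129 -0.00034064] target [0.46032098 0.12626965] tangential mm (ccw+) -1.0260864679670305 radial -2.9894515335378298
```

Request:
move_arm:
  commands:
    - {"claw": -1, "travel": [0, 0.1, 0.3], "turn": 0}
    - {"claw": -1, "travel": [0, 0, 0.3], "turn": 0}
    - {"claw": -1, "travel": [0, 0, 0.3], "turn": 0}
    - {"claw": -1, "travel": [0, 0, 0.15], "turn": 0}
    - {"claw": -1, "travel": [0, 0, 0], "turn": 0}

```text
time: 39.38
ee_pos: [0.4626, 0.1282, 0.2802]
tcp_rot: [180.0, -0.1, 44.4]
wrist_force: [5.2, 3.9, -5.5]
opening: 0.0243
```

Request:
move_arm:
  commands:
    - {"claw": -1, "travel": [0, 0, 0], "turn": 0}
    - {"claw": -1, "travel": [0, 0, 0], "turn": 0}

```text
time: 39.55
ee_pos: [0.4625, 0.1282, 0.2805]
tcp_rot: [180.0, -0.1, 44.4]
wrist_force: [4.3, 3.9, -6.8]
opening: 0.0242
```

Request:
move_arm:
  commands:
    - {"claw": -1, "travel": [0, 0, 0.15], "turn": 0}
    - {"claw": 0.2, "travel": [0, 0, 0], "turn": 0}
    - {"claw": 0.2, "travel": [0, 0, 0], "turn": 0}
    - {"claw": 0.2, "travel": [0, 0, 0], "turn": 0}
    - {"claw": 0.2, "travel": [0, 0, -3.5], "turn": 0}

```text
time: 39.97
ee_pos: [0.4609, 0.1276, 0.3085]
tcp_rot: [-179.7, 0.5, 44.4]
wrist_force: [0.1, 0.4, -0.5]
opening: 0.0512
```

Request:
move_arm:
  commands:
    - {"claw": 0.2, "travel": [-1, 0, -3.5], "turn": 0}
    - {"claw": 0.2, "travel": [-1.5, 0, 0], "turn": 0}
    - {"claw": 0.2, "travel": [0, 0, 0], "turn": 0}
    - {"claw": 0.2, "travel": [0, 0, 0], "turn": 0}

```text
time: 40.3
ee_pos: [0.4442, 0.1104, 0.3492]
tcp_rot: [180.0, -0.0, 44.3]
wrist_force: [0.1, 1.1, 0.0]
opening: 0.0514
```

```bash
python3 -c "
from h import *
p=snap('wrist','w20')
for z in(.125,.134): print(z,proj('wrist',[[.4603,.1263,z]],p))
im=cv2.imread('pics/w20_raw.png');cv2.imwrite('pics/w20z.png',cv2.resize(im[120:260,180:380],None,fx=4,fy=4,interpolation=cv2.INTER_CUBIC))"; python3 g.py .519 -.2155 .36 90
```

```text
0.125 [[277.47525475 202.97698356]]
0.134 [[277.47195804 207.36308464]]
t 40.35 ee [0.4444 0.1106 0.3485] rot [-180.     0.    44.4] op 0.0507 q6 149.6
travel cm [-17.46  28.54  -1.15] turn -45.6
```

View pics/w20.png

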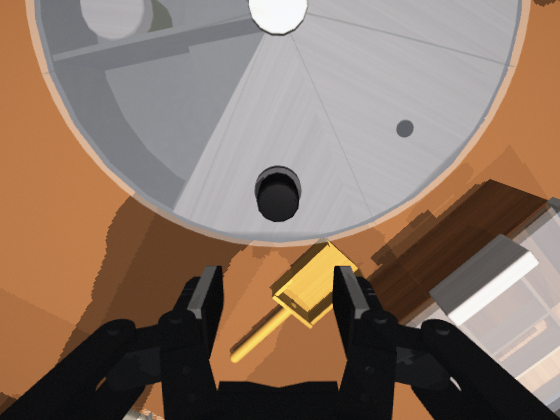

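View pics/w20z.png

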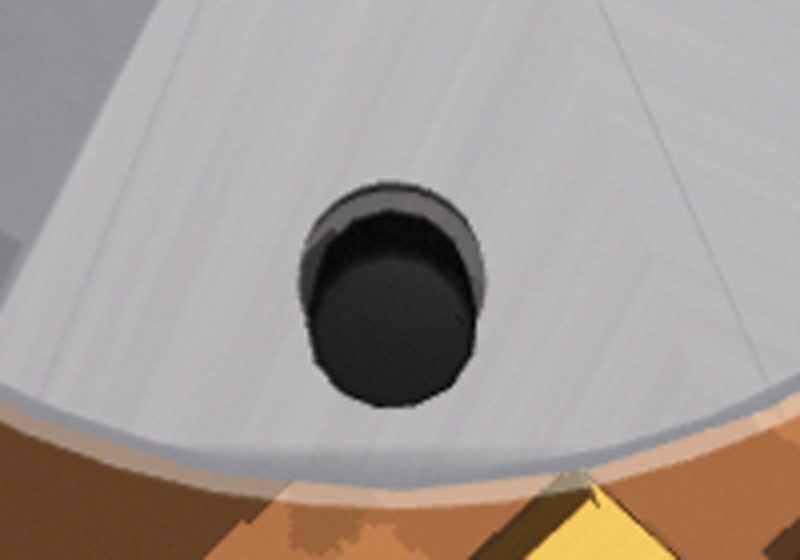

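Request:
move_arm:
  commands:
    - {"claw": 0.3, "travel": [-2.16, 3.54, 0], "turn": 0}
    - {"claw": 0.3, "travel": [-2.16, 3.54, 0], "turn": 0}
    - {"claw": 0.3, "travel": [-2.16, 3.54, 0], "turn": 0}
    - {"claw": 0.3, "travel": [-2.16, 3.54, 0], "turn": 0}
    - {"claw": 0.3, "travel": [-2.16, 3.54, 0], "turn": 0}

```text
time: 40.77
ee_pos: [0.4913, -0.0931, 0.3477]
tcp_rot: [-179.9, 0.0, 44.4]
wrist_force: [0.5, 1.1, 0.2]
opening: 0.0557
```

Request:
move_arm:
  commands:
    - {"claw": 0.6, "travel": [-2.16, 3.54, 0], "turn": 0}
    - {"claw": 0.6, "travel": [-2.16, 3.54, 0], "turn": 0}
    - {"claw": 0.6, "travel": [-2.16, 3.54, 0], "turn": 0}
    - {"claw": 0.6, "travel": [0, 0, 0], "turn": 6.4}
    - {"claw": 0.6, "travel": [0, 0, 0], "turn": 6.4}

```text
time: 41.18
ee_pos: [0.5194, -0.2149, 0.3464]
tcp_rot: [-179.8, 0.1, 31.1]
wrist_force: [-1.1, 0.5, 0.5]
opening: 0.0682
```

Request:
move_arm:
  commands:
    - {"claw": 0.6, "travel": [0, 0, 0], "turn": 6.4}
    - {"claw": 0.6, "travel": [0, 0, 0], "turn": 6.4}
    - {"claw": 0.6, "travel": [0, 0, 0], "turn": 6.4}
    - {"claw": 0.6, "travel": [0, 0, 0], "turn": 6.4}
    - {"claw": 0.6, "travel": [0, 0, 0], "turn": 6.0}

```text
time: 41.6
ee_pos: [0.5193, -0.2125, 0.3472]
tcp_rot: [-179.9, 0.1, -0.3]
wrist_force: [0.2, 0.0, -0.1]
opening: 0.0682
```

Request:
move_arm:
  commands:
    - {"claw": 0.6, "travel": [0, 0, 0], "turn": 0}

```text
time: 41.68
ee_pos: [0.5193, -0.2125, 0.3473]
tcp_rot: [-180.0, 0.1, -0.3]
wrist_force: [-0.3, 0.2, 0.4]
opening: 0.0683
```

```bash
python3 -c "
from h import *
p=snap('wrist','w21')
print(proj('wrist',[[.519,-.2135,.122],[.519,-.021,.122]],p))"; python3 g.py .519 -.2135 .276 0
```

```text
[[278.92818306 237.25377256]
 [-16.35338825 237.46119079]]
t 41.73 ee [ 0.5192 -0.2125  0.3475] rot [-1.8e+02  1.0e-01  1.0e-01] op 0.0684 q6 157.7
travel cm [-0.01  0.1   7.15] turn 0.1
```

View pics/w21.png

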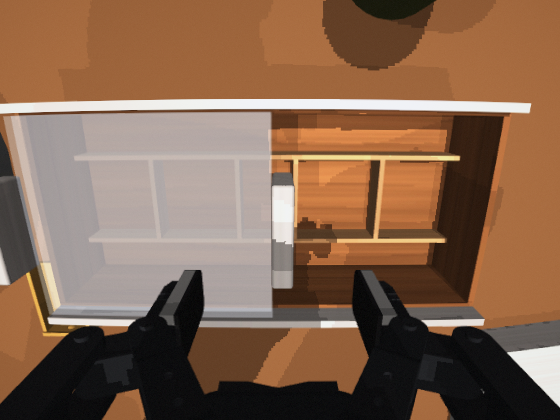

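Request:
move_arm:
  commands:
    - {"claw": 0.6, "travel": [0, 0.35, 2.5], "turn": 0}
    - {"claw": 0.6, "travel": [0, 0, 3], "turn": 0}
    - {"claw": 0.6, "travel": [0, 0, 1.6], "turn": 0}
    - {"claw": 0.6, "travel": [0, 0, 0], "turn": 0}
    - {"claw": -1, "travel": [0, 0, 0], "turn": 0}

```text
time: 42.15
ee_pos: [0.5187, -0.216, 0.277]
tcp_rot: [-179.9, 0.1, 0.1]
wrist_force: [0.6, -0.4, 0.1]
opening: 0.0581
```

Request:
move_arm:
  commands:
    - {"claw": -1, "travel": [0, 0, 0], "turn": 0}
    - {"claw": -1, "travel": [0, 0, 0], "turn": 0}
    - {"claw": -1, "travel": [0, 0, 0], "turn": 0}
    - {"claw": -1, "travel": [0, 0, 0], "turn": 0}
    - {"claw": -1, "travel": [0, 0, 0], "turn": 0}
  squeeze: 60

```text
time: 42.57
ee_pos: [0.5191, -0.2162, 0.2793]
tcp_rot: [180.0, -0.1, -0.0]
wrist_force: [-0.3, 1.9, 6.0]
opening: 0.0126
```

Request:
move_arm:
  commands:
    - {"claw": -1, "travel": [0, 2.5, 0], "turn": 0}
    - {"claw": -1, "travel": [0, 3.3, 0], "turn": 0}
    - {"claw": -1, "travel": [0, 3.3, 0], "turn": 0}
    - {"claw": -1, "travel": [0, 3.3, 0], "turn": 0}
    - {"claw": -1, "travel": [0, 3.0, 0], "turn": 0}

```text
time: 42.98
ee_pos: [0.5184, -0.3716, 0.2793]
tcp_rot: [180.0, -0.1, -0.0]
wrist_force: [0.1, 3.6, 9.2]
opening: 0.0125
```

Request:
move_arm:
  commands:
    - {"claw": -1, "travel": [0, 0.8, 0], "turn": 0}
    - {"claw": -1, "travel": [0, 0.3, 0], "turn": 0}
    - {"claw": -1, "travel": [0, 0, 0], "turn": 0}

```text
time: 43.23
ee_pos: [0.5184, -0.3826, 0.2793]
tcp_rot: [179.9, -0.1, -0.1]
wrist_force: [-3.0, -2.4, 6.5]
opening: 0.0124
```

Request:
move_arm:
  commands:
    - {"claw": -1, "travel": [0, 0.3, 0], "turn": 0}
    - {"claw": -1, "travel": [0, 0, 0], "turn": 0}
    - {"claw": -1, "travel": [0, 0, 0], "turn": 0}

```text
time: 43.48
ee_pos: [0.5185, -0.3836, 0.2792]
tcp_rot: [-179.9, -0.0, -0.0]
wrist_force: [-3.0, 6.2, 8.5]
opening: 0.0123
```

Request:
move_arm:
  commands:
    - {"claw": 0.3, "travel": [0, 0, 0], "turn": 0}
    - {"claw": 0.3, "travel": [0, 0, 0], "turn": 0}
    - {"claw": 0.3, "travel": [0, 0, 0], "turn": 0}
    - {"claw": 0.3, "travel": [0, 0, -4], "turn": 0}
    - {"claw": 0.3, "travel": [0, 0, -4], "turn": 0}

```text
time: 43.9
ee_pos: [0.5183, -0.3839, 0.3558]
tcp_rot: [-179.8, 0.3, -0.0]
wrist_force: [0.5, -0.5, 1.2]
opening: 0.0558
```

Request:
move_arm:
  commands:
    - {"claw": 0.3, "travel": [0, 0, -4], "turn": 0}
    - {"claw": 0.3, "travel": [-4, 1, 0], "turn": 0}
    - {"claw": 0.3, "travel": [-4, 1, 0], "turn": 0}
    - {"claw": 0.3, "travel": [-4, 1, 0], "turn": 0}
    - {"claw": 0.3, "travel": [-4, 1, 0], "turn": 0}

```text
time: 44.32
ee_pos: [0.3574, -0.4243, 0.3978]
tcp_rot: [180.0, -0.0, 0.0]
wrist_force: [-0.8, -1.1, -0.0]
opening: 0.0553
```

Request:
move_arm:
  commands:
    - {"claw": 0.3, "travel": [-2, 3, 0], "turn": 0}
    - {"claw": 0.3, "travel": [0, 3, 0], "turn": 0}
    - {"claw": 0.3, "travel": [0, 0, 0], "turn": 0}
    - {"claw": 0.3, "travel": [0, 0, 0], "turn": 0}

```text
time: 44.65
ee_pos: [0.3381, -0.4854, 0.3971]
tcp_rot: [-180.0, 0.0, -0.2]
wrist_force: [-0.3, 0.8, -0.4]
opening: 0.0554
```

```bash
python3 -c "
from h import *
snap('top','t22');snap('scene','s22')
for f,b in(('t22',(60,440,80,320)),):
  im=cv2.imread(f'pics/{f}_raw.png')[b[2]:b[3],b[0]:b[1]];cv2.imwrite(f'pics/{f}z.png',cv2.resize(im,None,fx=2.1,fy=2.1,interpolation=cv2.INTER_CUBIC))
"
```

```text
(no output)
```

View pics/t22z.png

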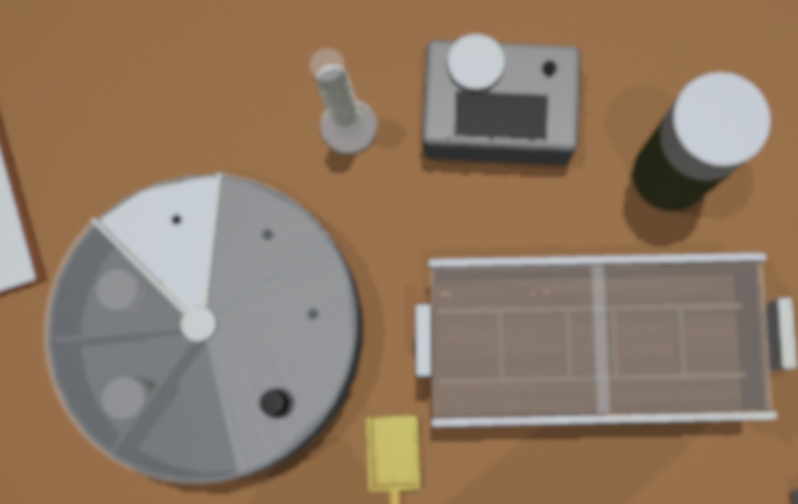

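View pics/s22.png

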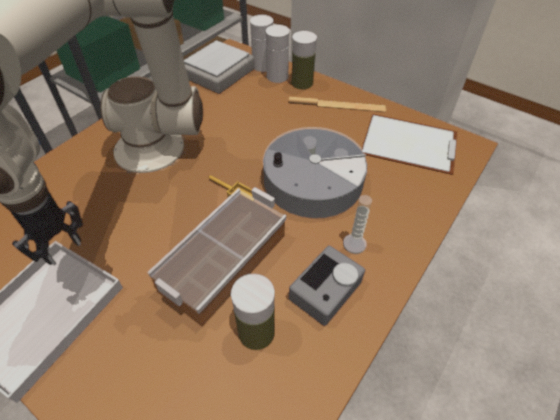

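```bash
python3 -c "
from cyl import *
k=lambda x,y:(60+(x+.5)/2.1-.5,80+(y+.5)/2.1-.5)
print('handles',unproj('top',[k(423,340),k(787,333)],.122))
x=unproj('top',[k(117,290),k(123,398)],.072)[:,:2]
for c in ((.5435,.2067),(.545,.208)):
  a=np.deg2rad(19.2+np.array([50,100]));W=np.array(c)+.104*np.c_[np.cos(a),np.sin(a)]
  print(x,np.linalg.norm(x-W,axis=1))
draw('top','t22',[((*x[0],),(255,0,0)),((*x[1],),(0,0,255))],(80,180,170,310),4.2,'c22')
"
```

```text
handles [[ 0.51990782 -0.02123071  0.122     ]
 [ 0.51776381 -0.38152566  0.122     ]]
[[0.58433153 0.29957167]
 [0.47178569 0.29044072]] [0.00584272 0.02212774]
[[0.58433153 0.29957167]
 [0.47178569 0.29044072]] [0.00613895 0.0239754 ]
```

View pics/c22.png

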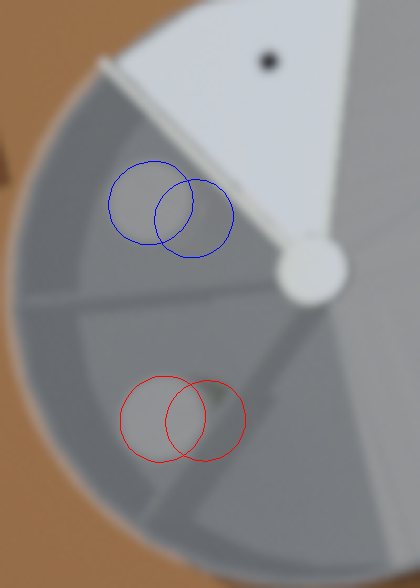

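```bash
python3 -c "
from cyl import *
p=pickle.load(open('pics/w20.pkl','rb'));q=pickle.load(open('pics/w19.pkl','rb'))
print(proj('wrist',[[.471,.2885,.072]],p),proj('wrist',[[.471,.2885,.072]],q))
draw('wrist','w19',[((.471,.2885),(0,0,255)),((.471,.2885,.15,0),(0,255,0))],(0,200,0,120),4,'c19');draw('wrist','w20',[((.471,.2885),(0,0,255))],(50,250,0,120),4,'c20')
"
```

```text
[[112.80180888   4.84898745]] [[72.28413339  9.07441729]]
```

View pics/c20.png

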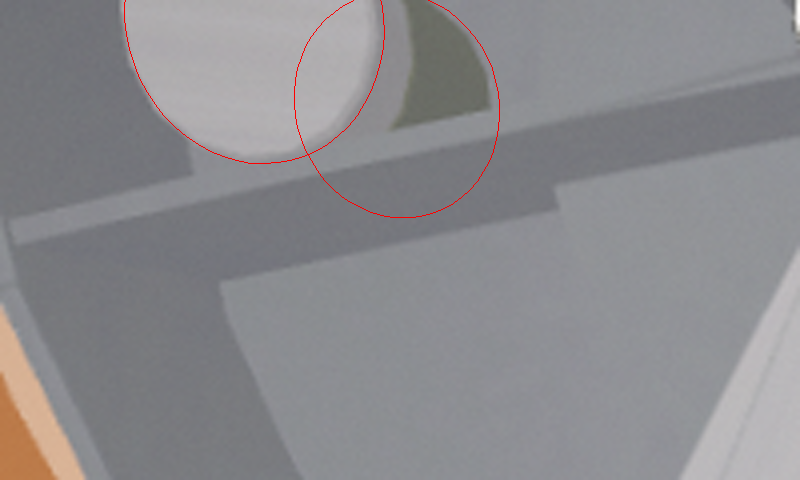

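View pics/c19.png

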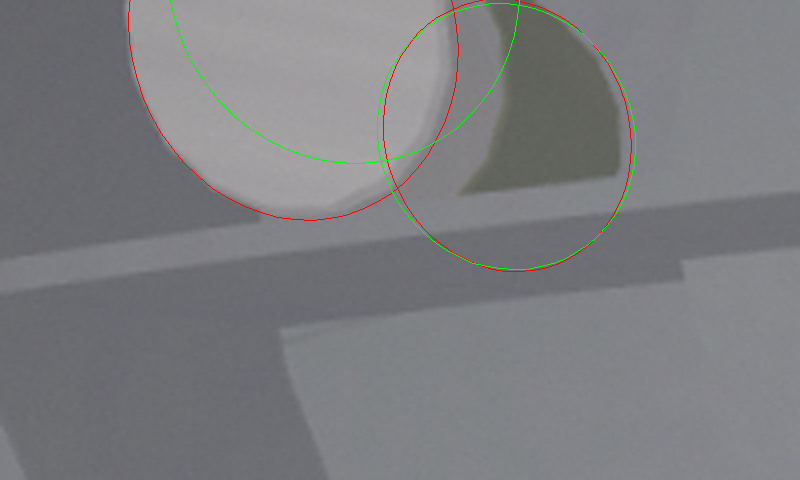

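The red upright-cylinder overlay matches both the cap and the olive base edge, so tin 2 is standing upright on the floor. The handles are at y = -0.021 and -0.382, against about -0.021 and -0.383 when closed.

```bash
python3 -c "
from h import *
print(status.get_obs()['wrist_force']); print(bot.job_done())"
```

```text
[-0.3846328   1.01585434  0.08261786]
the job is handed in; nothing more can be done
None
```

I moved both tins from the case (this start had only two) into the keeper and handed the job in at about 45 s of the 210 s allowed. One went into well 1 and one into well 2, each through the window with the plunger snapped in. I then turned the cover back to its closed hole and closed both lids.

**Last checks:**
- **Tins:** tin 1 is about 6 mm from its well centre. Tin 2 is about 22–28 mm off its centre, because it shifted sideways after I released it. A cylinder overlay on the wrist pictures shows it still upright on the floor, within the 45 mm limit, so I left it there.
- **Cover and plunger:** the knob is back at its closed position, and its height matches the plunger being fully in.
- **Lids:** each handle is within about 2 mm of its closed position.
- **Bystanders:** in the last pictures they look where they were at the start, and the arm is clear of everything.
- **Disagreement:** the keeper centre measured from the top and wrist cameras differs by about 2 mm, which is within the stated calibration.

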